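# Put the gluing things away in the glue tray

### The arm

A 6-joint arm with a two-finger parallel gripper is mounted at the origin on the work surface. World frame = base frame: x ahead of the robot, y to its left, z up, the work surface at z = 0. Lengths are in m, angles in rad, forces in N, time in s.
With the tool pointing down it reaches from about 0.35 to 0.975 m from the base axis. Payload 7.1 kg.
Tool frame: the origin (TCP) lies at the very end of the fingers, on their centre line; the grasp point (between the pads) lies r.tcp_to_grasp behind it (r.tcp_to_grasp is the distance from the TCP to the grasp point, in m); z points along the fingers, y is the direction in which the jaws open and shut (so a half turn about z gives the same grasp; the last joint's range is limited). The gripper opens to 88 mm and grips with 3 to 60 N. Pads are 20 mm wide; open, the fingers measure 115 mm over their backs; the gripper's body (75 mm by 178 mm) begins 61 mm behind the grasp point.
Start: joints at [-1.223, 0.423, 1.63, -0, 1.089, -0.019], TCP at [0.224, -0.583, 0.2] pointing down, gripper open.
Joint ranges: [-3, 3], [-0.9, 2.11], [0.09, 2.58], [-1.31, 4.45], [0.11, 2.69], [-2.54, 2.54]. Speed limits (rad/s): [2.39, 2.39, 3.01, 3.14, 3.14, 3.14].

### API

Orientations are given as a rotation vector (axis times angle).
In Python, from station import r, eyes, ticket gives the robot as it stands.
- The arm moves only by the tool apply_moves, never from a script. Its argument "rows" is a list of rows, each an object of numbers: "grip": the finger opening in mm, from 0 to 87.8; "x", "y", "z": the shift along the tool's x, y, z in mm; "yaw": the turn about the tool's z in rad. In form: [{"grip": .., "x": .., "y": .., "z": .., "yaw": ..}, ...]. A call has 1 to 20 rows; each row shifts and turns the commanded pose from where the row before left it, along the tool's axes as they then stand; what a row does not reach is not made up. A row lasts 1/8 s, in which the tool goes at most 62.5 mm and 10.7 degrees, less where a joint would pass 70% of its speed; a pose out of reach is approached as far as the arm can. A call is refused whole if a number of a shift passes 62.5 or a number of a turn 0.188, either way. A call with a gripper value outside its range is refused whole. The fingers move at their own pace and stop on an object; "squeeze" is the grip in N (left out, the last holds). Time passes only in rows, so rows that do not move let the fingers close. It gives the time, the measured TCP pose, the force and the opening at its end, in the units of the state.
- r.read_state(): the state, without advancing time (a new reading comes with each control period).
- eyes.capture(name): name is "scene" or "top"; returns (picture, depth): 400x640x3 uint8, red, green, blue; 400x640 float32, m along the optical axis (not along the pixel's ray), 0 where there is no reading.
- eyes.camera_params(name): a dict with "fx", "fy", "cx", "cy" (pixels), "R" (3x3) and "t" (3): a world point X has camera coordinates R X + t. Camera axes: x right, y down, z forward; pixel columns grow to the right and rows downward; lengths in m; the calibration is good to about 2 mm. A picture is of the moment at which its call begins. camera_params takes no time and is no camera call.
- ticket.finish_job(): hands the job in, once; it reports no verdict.
The state is a dict: "time_s": time; "joints": joint angles; "qd": joint speeds; "joint_torque": joint torques, N m; "position": TCP position; "tool_rot": TCP orientation; "force": force on the tool from outside, world axes, zero at the start; "torque": the same for the moment, N m; "gripper_width": finger opening in m.
Only numpy, scipy, OpenCV 4.12 (cv2) and the standard library are available. Lean on these libraries where they do the work, as an engineer would, in place of code of your own. Each camera call takes 0.05 s, during which the arm holds its last target. There are 200 camera calls.

### The job

End of shift: put the gluing things away in the glue tray. Stand the cement can, the glue cup and the hardener bottle upright in a row along the tray's far side (away from the robot), on the old cement rings: the can at the end of the tray nearest the marble slab, the bottle at the other end, the cup in the middle between them with its lid properly on; lay the brush flat along the tray in front of the three, on the robot's side. Tip nothing over, and leave the thread spool and the anvil where they are.

Things in the scene. Friction and masses are not known exactly. Their poses are not given: they have to be found in the camera images.
- tray: fixed low tray, grey rubber floor, brown walls; outer 180 (x) x 290 (y) x 18 mm high, walls and floor 4 mm. Origin: centre of its underside; x points to its far side (away from the robot), y along it to the left. 3 amber cement rings, 52 mm wide, on the floor mark the pots' places: centres at x = +32, y = -85, 0, +85 mm. The brush's lane is in front of them, centred on x = -45 mm.
- slab: white-grey marble slab, fixed, 180 (x) x 240 (y) x 22 mm thick, beside the tray (left or right of it). Origin: centre of its underside; y along its length. The brush and the anvil lie on it at the start.
- cement_can: metal can of cement with a brown band and closed lid, 58 mm diameter, 76 mm high, 170 to 340 g, standing in the front row on the table. Origin: centre of its underside; z up.
- bottle: slim white plastic hardener bottle with paper label and black screw cap: body 42 mm diameter up to 72 mm, cap 23 mm diameter, 104 mm high overall, 75 to 155 g, standing in the front row. Origin: centre of its underside; z up.
- cup: open white plastic glue cup, a straight cylinder 56 mm diameter, 52 mm high, wall 3.5 mm (mouth 49 mm), 90 g, amber cement at its bottom, standing in the front row. Origin: centre of its underside; z up.
- cup_lid: white lid of the cup, right way up in the front row: plug 43 mm diameter, 6 mm deep; above it a flange 60 mm diameter, 5 mm thick; on top a knob 16 to 18 mm diameter, 11 to 32 mm above the lid's underside, to grip it by. 40 g. Origin: centre of the plug's underside; z up. Seated, the plug is in the cup's mouth, the flange on its rim, the origin 46 mm above the cup's.
- brush: flat glue brush lying on the slab: wooden handle 16 mm wide, steel ferrule and brown bristles 26 mm wide, 160 mm long, 12 mm thick, 35 g. Origin: middle of its length, at its underside (on the handle, where to grip it); x runs along it to the bristles, z up. Either end may lie to the left in the tray.
- spool: thread spool with black flanges and grey thread, 48 mm diameter, 58 mm high, standing in the front row; not part of the job, leave it. Origin: centre of its underside.
- anvil: round steel rivet anvil with a hollowed top, 50 mm diameter, 21 mm high, on the far left corner of the slab; not part of the job, leave it. Origin: centre of its underside.
There are look-alikes about, which are no part of the job. What is shaped like the cement_can but blue or green is not meant.

How it is judged:
At the end, for the whole second after the job is handed in: In the tray frame, at rest: pots upright on the floor, x > 14 mm; can 68-118 mm from the middle towards the slab, bottle 68-124 mm the other way, cup within 15 mm of the middle; lid seated level (within 6 mm of the cup axis); brush flat, along y within 0.2 rad, x -65 to -28 mm, y within 60 mm (x of each of cement_can, cup, bottle in the frame of tray above 0.014 m and z of each of cement_can, cup, bottle, brush in the frame of tray below 0.012 m and angle between each of cement_can, cup, bottle, cup_lid's own z axis and vertical below 0.1 rad and y of cup in the frame of tray between -0.015 and 0.015 m and ((y of slab in the frame of tray above 0 m and y of cement_can in the frame of tray between 0.068 and 0.118 m and y of bottle in the frame of tray between -0.124 and -0.068 m) or (y of slab in the frame of tray below 0 m and y of cement_can in the frame of tray between -0.118 and -0.068 m and y of bottle in the frame of tray between 0.068 and 0.124 m)) and horizontal distance between cup_lid and cup below 0.006 m and z of cup_lid in the frame of cup between 0.041 and 0.049 m and x of brush in the frame of tray between -0.065 and -0.028 m and y of brush in the frame of tray between -0.06 and 0.06 m and angle between the x axis of brush and the y axis of tray, either way round below 0.2 rad and angle between the z axis of brush and the z axis of tray, either way round below 0.12 rad and linear speed of each of cement_can, cup, bottle, cup_lid, brush below 0.02 m/s); the robot touches nothing.
It fails at once if the cement can is knocked over or tilted far (angle between cement_can's own z axis and vertical above 0.6 rad).
It fails at once if the hardener bottle is knocked over or tilted far (angle between bottle's own z axis and vertical above 0.6 rad).
It fails at once if the glue cup is knocked over or tilted far (angle between cup's own z axis and vertical above 0.6 rad).
It fails at once if the thread spool is moved from its place (more than 15 mm) (distance of spool from where it was at the start of the episode above 0.015 m).
It fails at once if the round anvil is moved from its place (more than 15 mm) (distance of anvil from where it was at the start of the episode above 0.015 m).
It also fails if it takes over 136 s, if anything falls off the work surface, if the arm or the gripper's body presses on something with over 40 N, if the wrist force passes 120 N, or if a joint passes its speed limit or range.

## Working session

There is one attempt and no reset: what is moved stays moved. The work goes in short steps, Python scripts to look and compute and a tool call to move; the robot and the scene stay as the last step left them, time stands still between calls to the robot, and variables do not carry over. Pictures are saved under pics/ and viewed, about 12 in all and at most 16, crops included, and the job is handed in when it is done.

Besides the shell and the picture viewer there is one more tool, called as name(argument=value, ...) on one line, values as JSON. apply_moves: Moves the arm, as the interface text tells. Its arguments: {"type":"object","properties":{"rows":{"type":"array","items":{"type":"object","properties":{"grip":{"type":"number"},"x":{"type":"number"},"y":{"type":"number"},"z":{"type":"number"},"yaw":{"type":"number"}}}},"squeeze":{"type":"number"}},"required":["rows"]}

```bash
ls; mkdir -p pics
cat > h.py <<'E'
import numpy as np, cv2
from station import r, eyes, ticket
def cap(n):
    p,d=eyes.capture(n); return p,d,eyes.camera_params(n)
def save(p,f): cv2.imwrite('pics/'+f,cv2.cvtColor(p,cv2.COLOR_RGB2BGR))
def cloud(d,c):
    v,u=np.mgrid[:d.shape[0],:d.shape[1]]
    X=np.stack([(u-c['cx'])/c['fx']*d,(v-c['cy'])/c['fy']*d,d],-1)
    return (X-np.array(c['t']))@np.array(c['R'])
def ray(u,v,c,z):
    R=np.array(c['R']);o=-R.T@np.array(c['t']);k=R.T@np.array([(u-c['cx'])/c['fx'],(v-c['cy'])/c['fy'],1])
    return o+k*(z-o[2])/k[2]
E
python3 - <<'E'
from h import *
for n in ('scene','top'):
    p,d,c=cap(n); save(p,n+'0.png'); np.savez(n+'0.npz',p=p,d=d,**c)
    R=np.array(c['R']);print(n,c['fx'],-R.T@c['t'],R[2],(d>0).mean())
s=r.read_state();print(s,r.tcp_to_grasp)
E
```

```text
pics
scene 375.21330971467216 [ 1.1857572  -0.25188386  0.68977879] [-0.73180692  0.23354054 -0.64024796] 0.99609765625
top 415.28761262363565 [ 0.35895697 -0.03492502  0.98114215] [ 0.09838953 -0.01047112 -0.99509289] 0.99624609375
{'time_s': 0.1, 'joints': array([-1.22303107e+00,  4.23772900e-01,  1.63056832e+00,  4.10590211e-06,
        1.08860749e+00, -1.89963007e-02]), 'qd': array([-1.20743231e-03, -2.42793236e-03, -1.64874747e-03, -2.60541728e-04,
        2.54347904e-04,  3.16124020e-05]), 'joint_torque': array([-2.25916547e-04, -5.45615637e+01, -2.74323857e+01,  6.44747377e-02,
        1.87697721e-02, -4.97717579e-06]), 'position': array([ 0.22397363, -0.58294   ,  0.19889194]), 'tool_rot': array([-3.08760158e+00, -5.72637190e-01,  3.42797068e-04]), 'force': array([ 0.24568127, -0.06413359,  0.40129916]), 'torque': array([ 0.00699421, -0.00911641, -0.00203023]), 'gripper_width': 0.0877569779565427} 0.0187
```

View pics/top0.png

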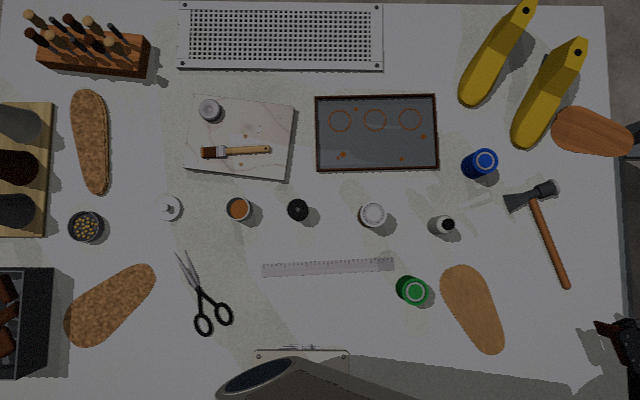

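View pics/scene0.png

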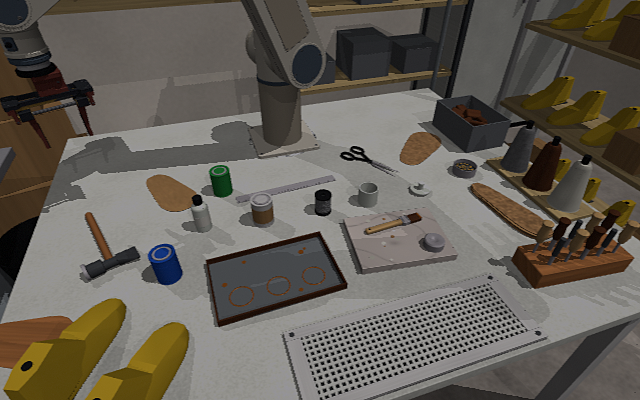

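Top view: lid (170,208), cup (238,208), spool (298,210), brown-band can (373,214), bottle (443,225), brush (235,152), tray (377,132), and the slab (240,137) to its left (+y). 
Candidates that could be mistaken: the green can (413,290) and blue can (482,163) for the cement can, the bead tin (86,227) for the cup, the spool for the bottle and the anvil (210,110) for the lid. 
I choose the brown-band can.

```bash
cat > m.py <<'E'
from h import *
D={n:dict(np.load(n+'0.npz')) for n in ('scene','top')}
t=D['top'];C={n:cloud(D[n]['d'],D[n]) for n in D}
pix=dict(lid=(170,208),cup=(238,208),spool=(298,210),can=(373,214),bottle=(443,225),anvil=(210,110))
allp=np.concatenate([C[n].reshape(-1,3) for n in C])
for k,(u,v) in pix.items():
    c=C['top'][v,u]
    o=[]
    for n in ('top','scene'):
        P=C[n].reshape(-1,3);m=(np.hypot(*(P[:,:2]-c[:2]).T)<.05)&(P[:,2]>.006 if k!='anvil' else P[:,2]>.028);Q=P[m]
        zt=np.percentile(Q[:,2],98);T=Q[Q[:,2]>zt-.006]
        (x,y),rr=cv2.minEnclosingCircle(T[:,:2].astype(np.float32))
        (x2,y2),r2=cv2.minEnclosingCircle(Q[:,:2].astype(np.float32))
        o.append((len(T),np.round([zt,x,y,2*rr,x2,y2,2*r2],4)))
    print(k,o)
hsv=cv2.cvtColor(t['p'],cv2.COLOR_RGB2HSV)
# tray outline: brown walls / grey floor by dark mask
g=cv2.cvtColor(t['p'],cv2.COLOR_RGB2GRAY)
m=np.zeros_like(g);m[85:182,305:450]=(g[85:182,305:450]<105)
cs,_=cv2.findContours(m,cv2.RETR_EXTERNAL,cv2.CHAIN_APPROX_NONE);b=max(cs,key=cv2.contourArea)
q=cv2.boxPoints(cv2.minAreaRect(b));P=np.array([ray(*a,t,.018) for a in q]);print('tray',q.round(1).tolist(),P.round(3).tolist(),P.mean(0))
# rings
m=((hsv[...,0]<20)&(hsv[...,1]>110)&(hsv[...,2]>70)).astype(np.uint8);m[:100]=0;m[140:]=0;m[:,:322]=0;m[:,432:]=0
cs,_=cv2.findContours(cv2.morphologyEx(m,cv2.MORPH_CLOSE,np.ones((3,3))),cv2.RETR_EXTERNAL,cv2.CHAIN_APPROX_NONE)
for b in cs:
    (u,v),rr=cv2.minEnclosingCircle(b)
    if rr>6: print('ring',round(u,1),round(v,1),rr,ray(u,v,t,.004).round(4))
for n,(a,b_) in dict(top=(375,132),scene=(275,275)).items():
    P=C[n][b_-4:b_+4,a-4:a+4];print('floor z',n,np.median(P[...,2]))
# brush
Z=C['top'];m=np.zeros_like(g);s=np.s_[135:170,192:282]
m[s]=((hsv[s][...,1]>75)&(hsv[s][...,0]<25)).astype(np.uint8)
cs,_=cv2.findContours(cv2.morphologyEx(m,cv2.MORPH_CLOSE,np.ones((7,7))),cv2.RETR_EXTERNAL,cv2.CHAIN_APPROX_NONE);b=max(cs,key=cv2.contourArea)
(uc,vc),wh,an=cv2.minAreaRect(b);print('brush',uc,vc,wh,an,ray(uc,vc,t,.034))
q=cv2.boxPoints(((uc,vc),wh,an));print(np.array([ray(*a,t,.034) for a in q]).round(3).tolist())
M=m>0;print('brush z',np.percentile(Z[M][:,2],[10,50,90]),'slab z',np.median(Z[165:172,220:270,2]))
P=D['scene']
# scene view rectangle of the brush for a check
crop=lambda n,a,b,c,d:cv2.resize(D[n]['p'][b:d,a:c],(390,300),interpolation=cv2.INTER_CUBIC)
save(np.hstack([crop('scene',180,150,310,250),crop('top',320,180,450,280)]),'crop1.png')
E
python3 m.py
```

```text
lid [(50, array([0.0336, 0.4305, 0.3171, 0.0183, 0.4339, 0.3082, 0.079 ])), (26, array([0.0343, 0.4309, 0.3204, 0.0207, 0.4293, 0.3209, 0.0639]))]
cup [(124, array([0.0541, 0.4281, 0.1468, 0.0565, 0.4284, 0.1468, 0.0565])), (91, array([0.0535, 0.4277, 0.1495, 0.0586, 0.4292, 0.1499, 0.0603]))]
spool [(333, array([0.0613, 0.4266, 0.0115, 0.0479, 0.4266, 0.0115, 0.0479])), (160, array([0.0606, 0.4263, 0.0143, 0.0511, 0.4263, 0.0143, 0.0511]))]
can [(510, array([ 0.0793,  0.4173, -0.1557,  0.0583,  0.4173, -0.1557,  0.0583])), (261, array([ 0.0786,  0.4163, -0.1535,  0.0608,  0.4174, -0.1528,  0.0625]))]
bottle [(108, array([ 0.1064,  0.3949, -0.3126,  0.0241,  0.3933, -0.2971,  0.0687])), (55, array([ 0.1053,  0.3935, -0.3113,  0.0264,  0.3959, -0.3106,  0.0431]))]
anvil [(302, array([0.0458, 0.6576, 0.2189, 0.0506, 0.659 , 0.2191, 0.0527])), (238, array([0.0458, 0.6589, 0.2214, 0.0515, 0.6598, 0.2209, 0.0527]))]
tray [[313.20001220703125, 95.4000015258789], [438.3999938964844, 92.30000305175781], [440.29998779296875, 170.60000610351562], [315.1000061035156, 173.6999969482422]] [[0.702, -0.022, 0.018], [0.713, -0.322, 0.018], [0.523, -0.323, 0.018], [0.513, -0.029, 0.018]] [ 0.61238251 -0.17407504  0.018     ]
ring 339.2 120.4 11.24736499786377 [ 0.6451 -0.0854  0.004 ]
ring 374.2 119.9 11.237821578979492 [ 0.6474 -0.1699  0.004 ]
ring 409.4 119.0 11.122584342956543 [ 0.6507 -0.255   0.004 ]
floor z top 0.00331755424615699
floor z scene 0.004564702321648599
brush 247.10910034179688 149.57321166992188 (7.042883396148682, 43.99174499511719) 86.98721313476562 [0.56494571 0.12915631 0.034     ]
[[0.57, 0.18, 0.034], [0.576, 0.079, 0.034], [0.56, 0.078, 0.034], [0.553, 0.179, 0.034]]
brush z [0.02979099 0.03282922 0.03521111] slab z 0.022041106408961543
```

View pics/crop1.png

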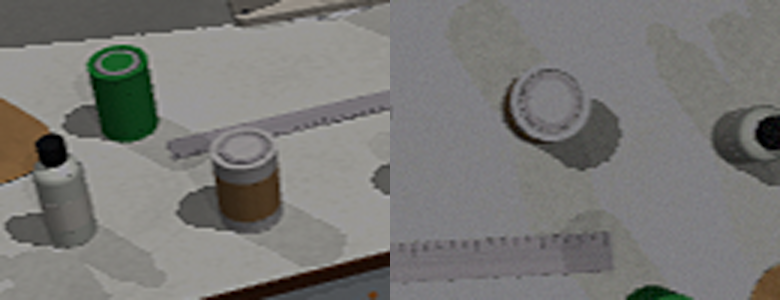

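The crop confirms it: the brown-band can is at scene (247,190) and top (373,214), distinct from the green one. Next: brush and ring measurements from both views, plus turning the wrist clear.

```bash
cat > b.py <<'E'
from h import *
for n,box in (('top',(190,138,280,168)),('scene',(355,200,430,245))):
    D=dict(np.load(n+'0.npz'));P=cloud(D['d'],D);a,b,c,d=box
    hsv=cv2.cvtColor(D['p'],cv2.COLOR_RGB2HSV)
    m=np.zeros(P.shape[:2],bool);m[b:d,a:c]=(P[b:d,a:c,2]>.0285)&(P[b:d,a:c,2]<.039);Q=P[m]
    Q=Q[(Q[:,0]<.60)]
    (x,y),wh,an=cv2.minAreaRect(Q[:,:2].astype(np.float32));q=cv2.boxPoints(((x,y),wh,an))
    e=np.cov(Q[:,:2].T);w,V=np.linalg.eigh(e);v=V[:,1]*np.sign(V[1,1])
    s=Q[:,:2]@v;lo,hi=np.percentile(s,[.5,99.5])
    H=Q[(s<lo+.08)];l=np.polyfit(H[:,1],H[:,0],1)
    print(n,len(Q),'rect',round(x,4),round(y,4),wh,'len',hi-lo,'handle dx/dy',l[0],'x at mid y',np.polyval(l,y),'z',np.median(Q[:,2]))
    if n=='scene':
        m=((hsv[...,0]<20)&(hsv[...,1]>120)&(hsv[...,2]>70));
        S=P[m];S=S[(abs(S[:,0]-.648)<.035)&(abs(S[:,2]-.004)<.006)]
        for yy in (-.085,-.17,-.255):
            T=S[abs(S[:,1]-yy)<.036];(x,y),rr=cv2.minEnclosingCircle(T[:,:2].astype(np.float32));print('ring',yy,len(T),x,y,2*rr)
E
python3 b.py
```

```text
top 572 rect 0.5636 0.1576 (0.02667558752000332, 0.15782283246517181) len 0.15691078511713774 handle dx/dy -0.06848112567831001 x at mid y 0.5634857393777569 z 0.033037725921352006
scene 369 rect 0.5475 0.1704 (0.13813945651054382, 0.13548891246318817) len 0.15715039620963522 handle dx/dy -0.09510095628193845 x at mid y 0.5631468300725518 z 0.03416852247016199
ring -0.085 70 0.65215003490448 -0.0912545844912529 0.07714615017175674
ring -0.17 77 0.6472344398498535 -0.1688704639673233 0.05618620291352272
ring -0.255 85 0.6429546475410461 -0.26122379302978516 0.07477076351642609
```

apply_moves(rows=[{"yaw": -0.172},{"yaw": -0.172},{"yaw": -0.172},{"yaw": -0.172},{"yaw": -0.172},{"yaw": -0.172},{"yaw": -0.172},{"z": 0}], squeeze=15)

```text
invalid input at $.rows[0]: expected keys grip, x, y, z, yaw
```

apply_moves(rows=[{"grip": 45,"x": 0,"y": 0,"z": 0,"yaw": -0.172},{"grip": 45,"x": 0,"y": 0,"z": 0,"yaw": -0.172},{"grip": 45,"x": 0,"y": 0,"z": 0,"yaw": -0.172},{"grip": 45,"x": 0,"y": 0,"z": 0,"yaw": -0.172},{"grip": 45,"x": 0,"y": 0,"z": 0,"yaw": -0.172},{"grip": 45,"x": 0,"y": 0,"z": 0,"yaw": -0.172},{"grip": 45,"x": 0,"y": 0,"z": 0,"yaw": -0.172},{"grip": 45,"x": 0,"y": 0,"z": 0,"yaw": 0}], squeeze=15)

```text
time_s: 1.1
position: [0.2241, -0.5831, 0.1992]
tool_rot: [-2.223, -2.219, -0.0]
force: [-1.1, -0.3, -0.1]
gripper_width: 0.0448
```

apply_moves(rows=[{"grip": 45,"x": 37,"y": 17,"z": 0,"yaw": 0},{"grip": 45,"x": 37,"y": 17,"z": 0,"yaw": 0},{"grip": 45,"x": 37,"y": 17,"z": 0,"yaw": 0},{"grip": 45,"x": 37,"y": 17,"z": 0,"yaw": 0},{"grip": 45,"x": 37,"y": 17,"z": 0,"yaw": 0},{"grip": 45,"x": 37,"y": 17,"z": 0,"yaw": 0},{"grip": 45,"x": 37,"y": 17,"z": 0,"yaw": 0},{"grip": 45,"x": 37,"y": 17,"z": 0,"yaw": 0},{"grip": 45,"x": 37,"y": 17,"z": 0,"yaw": 0},{"grip": 45,"x": 37,"y": 17,"z": 0,"yaw": 0},{"grip": 45,"x": 37,"y": 17,"z": 0,"yaw": 0},{"grip": 45,"x": 37,"y": 17,"z": 0,"yaw": 0},{"grip": 45,"x": 37,"y": 17,"z": 0,"yaw": 0},{"grip": 45,"x": 37,"y": 17,"z": 0,"yaw": 0},{"grip": 45,"x": 37,"y": 17,"z": 0,"yaw": 0},{"grip": 45,"x": 37,"y": 17,"z": 0,"yaw": 0},{"grip": 45,"x": 37,"y": 17,"z": 0,"yaw": 0},{"grip": 45,"x": 37,"y": 17,"z": 0,"yaw": 0},{"grip": 45,"x": 37,"y": 17,"z": 0,"yaw": 0},{"grip": 45,"x": 37,"y": 17,"z": 0,"yaw": 0}])

```text
time_s: 3.6
position: [0.5645, 0.1579, 0.1994]
tool_rot: [-2.226, -2.217, 0.0]
force: [0.7, -1.0, 0.4]
gripper_width: 0.0451
```

apply_moves(rows=[{"grip": 45,"x": 0,"y": 0,"z": 40,"yaw": 0},{"grip": 45,"x": 0,"y": 0,"z": 40,"yaw": 0},{"grip": 45,"x": 0,"y": 0,"z": 40,"yaw": 0},{"grip": 45,"x": 0,"y": 0,"z": 25,"yaw": 0},{"grip": 45,"x": 0,"y": 0,"z": 15,"yaw": 0},{"grip": 45,"x": 0,"y": 0,"z": 13,"yaw": 0},{"grip": 45,"x": 0,"y": 0,"z": 0,"yaw": 0},{"grip": 5,"x": 0,"y": 0,"z": 0,"yaw": 0},{"grip": 5,"x": 0,"y": 0,"z": 0,"yaw": 0},{"grip": 5,"x": 0,"y": 0,"z": 0,"yaw": 0},{"grip": 5,"x": 0,"y": 0,"z": 0,"yaw": 0},{"grip": 5,"x": 0,"y": 0,"z": 0,"yaw": 0},{"grip": 5,"x": 0,"y": 0,"z": 0,"yaw": 0}], squeeze=15)

```text
time_s: 5.22
position: [0.5642, 0.1566, 0.0266]
tool_rot: [-2.221, -2.221, 0.0]
force: [0.6, -0.0, -0.2]
gripper_width: 0.0051
```

Run:
```python
from h import *
o=[]
for n,(a,b,c,d) in (('scene',(340,180,460,270)),('top',(180,90,300,180))):
    p,d_,c_=cap(n); np.savez(n+'1.npz',p=p,d=d_,**c_); o.append(cv2.resize(p[b:d,a:c],(400,300),interpolation=cv2.INTER_CUBIC))
save(np.hstack(o),'b1.png')
```

```text
(no output)
```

View pics/b1.png

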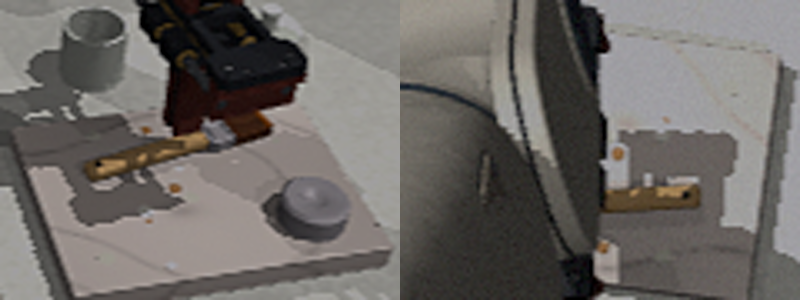

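Run:
```python
from h import *
s=r.read_state();print(s['position'],s['tool_rot'],s['gripper_width'])
D=dict(np.load('scene1.npz'));P=cloud(D['d'],D)
def pr(X):
    k=D['R']@np.array(X)+D['t'];return (k[0]/k[2]*D['fx']+D['cx'],k[1]/k[2]*D['fy']+D['cy'])
p=D['p'].copy()
print('tcp px',pr(s['position']))
big=cv2.resize(p[180:270,340:460],(800,600),interpolation=cv2.INTER_CUBIC)
f=lambda X:tuple(int(q) for q in ((pr(X)[0]-340)*800/120,(pr(X)[1]-180)*600/90))
x,y,z=s['position']
cv2.drawMarker(big,f((x,y,z)),(0,255,0),0,20,2);cv2.drawMarker(big,f((x,y,.022)),(255,0,255),0,20,2)
cv2.drawMarker(big,f((.5635,.158,.034)),(0,0,255),0,20,2)
save(big,'b2.png')
m=(P[...,2]>.04)&(P[...,2]<.08)&(abs(P[...,0]-.56)<.08)&(abs(P[...,1]-.157)<.05)
Q=P[m];print(np.percentile(Q,[2,50,98],axis=0).round(3))
for z0 in (.024,.03,.036,.042,.05,.06):
    w=m0=(abs(P[...,2]-z0)<.003)&(abs(P[...,0]-.555)<.06)&(abs(P[...,1]-.157)<.04);q=P[w]
    if len(q):print(z0,len(q),np.percentile(q,[2,50,98],axis=0).round(3)[:,:2].tolist())
```

```text
[0.56414493 0.15657642 0.02655302] [-2.22142308e+00 -2.22142084e+00  9.94364093e-05] 0.005120802072223198
tcp px (np.float64(392.12304315116273), np.float64(224.80735396464578))
[[0.554 0.147 0.052]
 [0.574 0.152 0.066]
 [0.577 0.17  0.079]]
0.024 556 [[0.51, 0.118], [0.58, 0.15], [0.613, 0.195]]
0.03 50 [[0.561, 0.12], [0.572, 0.152], [0.575, 0.194]]
0.036 125 [[0.554, 0.119], [0.566, 0.161], [0.573, 0.195]]
0.05 5 [[0.556, 0.149], [0.572, 0.154], [0.574, 0.167]]
0.06 22 [[0.552, 0.148], [0.574, 0.152], [0.576, 0.169]]
```

View pics/b2.png

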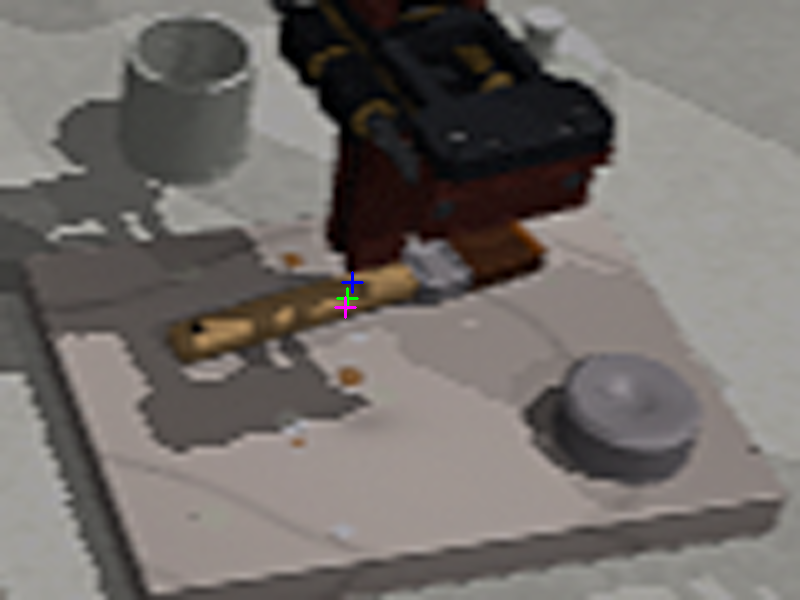

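Run:
```python
from h import *
D=dict(np.load('scene1.npz'));P=cloud(D['d'],D);p=D['p']
for u in (392,394,396,398,400):
    print(u,[(v,P[v,u].round(3).tolist(),p[v,u].tolist()) for v in range(212,225,2)])
```

```text
392 [(212, [0.56, 0.152, 0.068], [18, 9, 9]), (214, [0.568, 0.148, 0.069], [21, 8, 7]), (216, [0.57, 0.148, 0.064], [26, 10, 9]), (218, [0.569, 0.15, 0.056], [18, 0, 0]), (220, [0.573, 0.148, 0.054], [17, 0, 0]), (222, [0.562, 0.156, 0.034], [73, 58, 35]), (224, [0.571, 0.151, 0.037], [85, 66, 44])]
394 [(212, [0.575, 0.148, 0.082], [27, 10, 9]), (214, [0.575, 0.149, 0.075], [27, 10, 8]), (216, [0.574, 0.151, 0.066], [40, 17, 16]), (218, [0.572, 0.153, 0.058], [43, 20, 16]), (220, [0.573, 0.154, 0.052], [76, 47, 34]), (222, [0.564, 0.161, 0.035], [74, 58, 38]), (224, [0.57, 0.158, 0.034], [73, 57, 36])]
396 [(212, [0.576, 0.153, 0.081], [31, 16, 13]), (214, [0.576, 0.155, 0.074], [29, 11, 11]), (216, [0.573, 0.157, 0.065], [44, 19, 16]), (218, [0.575, 0.157, 0.06], [39, 15, 11]), (220, [0.559, 0.169, 0.036], [88, 69, 45]), (222, [0.565, 0.166, 0.034], [145, 115, 76]), (224, [0.571, 0.163, 0.034], [112, 88, 58])]
398 [(212, [0.576, 0.159, 0.079], [29, 14, 11]), (214, [0.575, 0.161, 0.072], [31, 13, 10]), (216, [0.576, 0.162, 0.065], [44, 19, 17]), (218, [0.574, 0.164, 0.056], [37, 13, 12]), (220, [0.56, 0.174, 0.035], [153, 123, 81]), (222, [0.568, 0.17, 0.036], [139, 109, 73]), (224, [0.57, 0.17, 0.031], [89, 70, 43])]
400 [(212, [0.575, 0.166, 0.077], [34, 11, 10]), (214, [0.577, 0.166, 0.072], [32, 15, 12]), (216, [0.573, 0.169, 0.061], [35, 14, 11]), (218, [0.575, 0.169, 0.056], [66, 55, 58]), (220, [0.561, 0.18, 0.034], [158, 123, 77]), (222, [0.566, 0.177, 0.033], [134, 106, 69]), (224, [0.569, 0.176, 0.028], [77, 58, 35])]
```

The fingertips actually sit about 26 mm higher than the reported TCP: the depth image shows them at z≈0.052. I open the gripper and lower it carefully while checking force.

apply_moves(rows=[{"grip": 45,"x": 0,"y": 0,"z": 0,"yaw": 0},{"grip": 45,"x": 0,"y": 0,"z": 0,"yaw": 0},{"grip": 45,"x": 0,"y": 2,"z": 0,"yaw": 0},{"grip": 45,"x": 0,"y": 0,"z": 6,"yaw": 0},{"grip": 45,"x": 0,"y": 0,"z": 6,"yaw": 0},{"grip": 45,"x": 0,"y": 0,"z": 5,"yaw": 0},{"grip": 45,"x": 0,"y": 0,"z": 5,"yaw": 0},{"grip": 45,"x": 0,"y": 0,"z": 0,"yaw": 0}])

```text
time_s: 6.32
position: [0.5658, 0.1565, 0.004]
tool_rot: [-2.221, -2.221, 0.001]
force: [-0.9, -0.0, 0.1]
gripper_width: 0.0453
```

```bash
cat > f.py <<'E'
# finger tip check: lowest dark-red finger points near the tcp, scene view
from h import *
s=r.read_state();x,y,z=s['position']
p,d,c=cap('scene');P=cloud(d,c);hs=p.astype(int)
red=(hs[...,0]<70)&(hs[...,0]>1.6*hs[...,1])&(hs[...,0]>15)
m=red&(abs(P[...,0]-x)<.08)&(abs(P[...,1]-y)<.03)&(P[...,2]>z-.02)&(P[...,2]<z+.09)
Q=P[m];print(s['position'].round(4),s['force'].round(1),len(Q))
for k in (0,1):
    for lo in (0,.015,.03,.045):
        q=Q[(Q[:,2]>z+lo)&(Q[:,2]<=z+lo+.015)&((Q[:,0]>x)==k)]
        if len(q)>3: print('far' if k else 'near',lo,len(q),np.percentile(q,[3,50,97],axis=0).round(4).tolist())
E
python3 f.py
```

```text
[0.5658 0.1565 0.004 ] [-0.9 -0.   0.1] 139
near 0.03 8 [[0.5336, 0.1478, 0.0359], [0.5376, 0.1486, 0.0406], [0.5414, 0.1499, 0.046]]
near 0.045 6 [[0.536, 0.1472, 0.0497], [0.5396, 0.148, 0.0553], [0.5421, 0.1504, 0.063]]
far 0.015 6 [[0.5937, 0.1488, 0.0305], [0.5953, 0.1534, 0.0315], [0.5958, 0.1618, 0.0334]]
far 0.03 36 [[0.5918, 0.148, 0.0354], [0.5961, 0.1568, 0.0433], [0.5983, 0.1677, 0.0479]]
far 0.045 24 [[0.5918, 0.1474, 0.05], [0.5972, 0.1551, 0.0556], [0.5987, 0.1653, 0.0627]]
```

apply_moves(rows=[{"grip": 45,"x": 0,"y": 0,"z": 3,"yaw": 0},{"grip": 45,"x": 0,"y": 0,"z": 0,"yaw": 0},{"grip": 5,"x": 0,"y": 0,"z": 0,"yaw": 0},{"grip": 5,"x": 0,"y": 0,"z": 0,"yaw": 0},{"grip": 5,"x": 0,"y": 0,"z": 0,"yaw": 0},{"grip": 5,"x": 0,"y": 0,"z": 0,"yaw": 0},{"grip": 5,"x": 0,"y": 0,"z": 0,"yaw": 0},{"grip": 5,"x": 0,"y": 0,"z": 0,"yaw": 0}])

```text
time_s: 7.38
position: [0.5661, 0.1566, 0.0016]
tool_rot: [-2.221, -2.221, 0.0]
force: [-0.1, -1.1, 1.7]
gripper_width: 0.0155
```

apply_moves(rows=[{"grip": 5,"x": 0,"y": 0,"z": -20,"yaw": 0},{"grip": 5,"x": 0,"y": 0,"z": -40,"yaw": 0},{"grip": 5,"x": -33,"y": 0.8,"z": 0,"yaw": 0},{"grip": 5,"x": -33,"y": 0.8,"z": 0,"yaw": 0},{"grip": 5,"x": -33,"y": 0.8,"z": 0,"yaw": 0},{"grip": 5,"x": -33,"y": 0.8,"z": 0,"yaw": 0},{"grip": 5,"x": -33,"y": 0.8,"z": 0,"yaw": 0},{"grip": 5,"x": -33,"y": 0.8,"z": 0,"yaw": 0},{"grip": 5,"x": -33,"y": 0.8,"z": 0,"yaw": 0},{"grip": 5,"x": -33,"y": 0.8,"z": 0,"yaw": 0},{"grip": 5,"x": -33,"y": 0.8,"z": 0,"yaw": 0},{"grip": 5,"x": -33,"y": 0.8,"z": 0,"yaw": 0},{"grip": 5,"x": 0,"y": 0,"z": 0,"yaw": 0}])

```text
time_s: 9.0
position: [0.5748, -0.1754, 0.0629]
tool_rot: [2.223, 2.217, 0.001]
force: [0.6, 1.0, -0.6]
gripper_width: 0.0159
```

Run:
```python
from h import *
o=[]
for n,(a,b,c,d) in (('scene',(200,180,440,360)),('top',(290,60,450,180))):
    p,d_,c_=cap(n); o.append(cv2.resize(p[b:d,a:c],(400,300),interpolation=cv2.INTER_CUBIC))
save(np.hstack(o),'b3.png'); print(r.read_state()['position'])
```

```text
[ 0.57421168 -0.17323474  0.06235044]
```

View pics/b3.png

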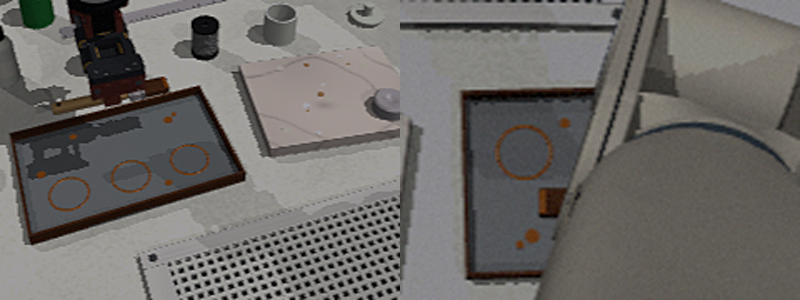

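The brush is held level across the lane: bristles at scene crop (150,88), and at top crop (550,203) inside the left part of the tray. Now lower and release.

apply_moves(rows=[{"grip": 5,"x": 0,"y": 0,"z": 25,"yaw": 0},{"grip": 5,"x": 0,"y": 0,"z": 25,"yaw": 0},{"grip": 5,"x": 0,"y": 0,"z": 15,"yaw": 0},{"grip": 5,"x": 0,"y": 0,"z": 8,"yaw": 0},{"grip": 5,"x": 0,"y": 0,"z": 4,"yaw": 0},{"grip": 5,"x": 0,"y": 0,"z": 0,"yaw": 0},{"grip": 5,"x": 0,"y": 0,"z": 0,"yaw": 0},{"grip": 32,"x": 0,"y": 0,"z": 0,"yaw": 0},{"grip": 32,"x": 0,"y": 0,"z": 0,"yaw": 0},{"grip": 32,"x": 0,"y": 0,"z": 0,"yaw": 0},{"grip": 32,"x": 0,"y": 0,"z": -10,"yaw": 0},{"grip": 32,"x": 0,"y": 0,"z": -30,"yaw": 0},{"grip": 80,"x": 0,"y": 0,"z": -45,"yaw": 0},{"grip": 80,"x": 0,"y": 0,"z": -50,"yaw": 0},{"grip": 80,"x": 0,"y": 0,"z": -35,"yaw": 0},{"grip": 80,"x": 0,"y": 0,"z": 0,"yaw": 0}])

```text
time_s: 11.1
position: [0.5762, -0.1741, 0.1584]
tool_rot: [2.217, 2.217, 0.005]
force: [-0.6, -0.8, -1.0]
gripper_width: 0.0684
```

apply_moves(rows=[{"grip": 84,"x": 3,"y": -26,"z": 0,"yaw": 0},{"grip": 84,"x": 3,"y": -26,"z": 0,"yaw": 0},{"grip": 84,"x": 3,"y": -26,"z": 0,"yaw": 0},{"grip": 84,"x": 3,"y": -26,"z": 0,"yaw": 0},{"grip": 84,"x": 3,"y": -26,"z": 0,"yaw": 0},{"grip": 84,"x": 3,"y": -25,"z": 0,"yaw": 0},{"grip": 84,"x": 0,"y": 0,"z": 40,"yaw": 0},{"grip": 84,"x": 0,"y": 0,"z": 40,"yaw": 0},{"grip": 84,"x": 0,"y": 0,"z": 0,"yaw": 0},{"grip": 84,"x": 0,"y": 0,"z": 0,"yaw": 0}])

```text
time_s: 12.35
position: [0.4193, -0.1554, 0.075]
tool_rot: [-2.221, -2.221, 0.0]
force: [1.1, -0.3, -0.9]
gripper_width: 0.0844
```

```bash
python3 f.py
python3 - <<'E'
from h import *
p,d,c=cap('scene');save(cv2.resize(p[100:280,160:400],(800,600),interpolation=cv2.INTER_CUBIC),'c1.png')
P=cloud(d,c);hsv=cv2.cvtColor(p,cv2.COLOR_RGB2HSV)
m=(P[...,2]>.009)&(P[...,2]<.024)&(abs(P[...,0]-.57)<.03)&(abs(P[...,1]+.17)<.1)&(hsv[...,1]>75);Q=P[m]
print('brush',cv2.minAreaRect(Q[:,:2].astype(np.float32)),np.median(Q[:,2]))
E
```

```text
[ 0.4193 -0.1554  0.075 ] [ 1.1 -0.3 -0.9] 166
far 0.015 7 [[0.4688, -0.162, 0.1019], [0.4695, -0.1524, 0.1032], [0.4701, -0.1455, 0.1041]]
far 0.03 39 [[0.4676, -0.1634, 0.1059], [0.4696, -0.1539, 0.1128], [0.4712, -0.1444, 0.1182]]
far 0.045 39 [[0.4675, -0.1631, 0.1203], [0.4704, -0.1551, 0.1266], [0.472, -0.145, 0.1342]]
brush ((0.5771189332008362, -0.16975471377372742), (0.026261774823069572, 0.15921498835086823), 2.638118267059326) 0.015633076576796086
```

View pics/c1.png

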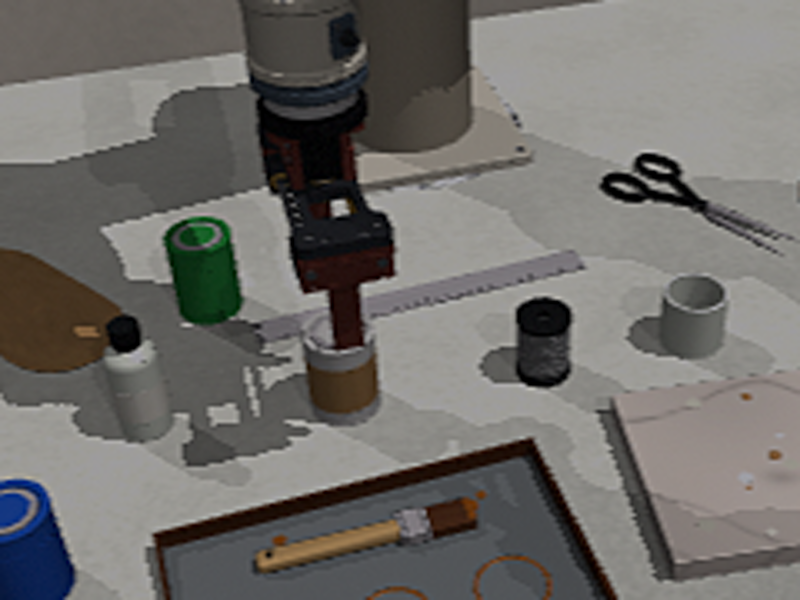

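The brush lies flat in its lane: tray x≈-38 mm, y≈+1 mm and about 0.5° off the tray axis. The gripper is over the brown-band can (scene crop 340,370), so I grasp it now.

apply_moves(rows=[{"grip": 84,"x": 0,"y": 2,"z": 0,"yaw": 0},{"grip": 84,"x": 0,"y": 0,"z": 20,"yaw": 0},{"grip": 84,"x": 0,"y": 0,"z": 20,"yaw": 0},{"grip": 84,"x": 0,"y": 0,"z": 20,"yaw": 0},{"grip": 84,"x": 0,"y": 0,"z": 10,"yaw": 0},{"grip": 84,"x": 0,"y": 0,"z": 0,"yaw": 0},{"grip": 70,"x": 0,"y": 0,"z": 0,"yaw": 0},{"grip": 62,"x": 0,"y": 0,"z": 0,"yaw": 0},{"grip": 50,"x": 0,"y": 0,"z": 0,"yaw": 0},{"grip": 50,"x": 0,"y": 0,"z": 0,"yaw": 0},{"grip": 50,"x": 0,"y": 0,"z": 0,"yaw": 0},{"grip": 50,"x": 0,"y": 0,"z": 0,"yaw": 0},{"grip": 50,"x": 0,"y": 0,"z": -15,"yaw": 0},{"grip": 50,"x": 0,"y": 0,"z": -35,"yaw": 0},{"grip": 50,"x": 0,"y": 0,"z": 0,"yaw": 0}], squeeze=25)

```text
time_s: 14.32
position: [0.4233, -0.1562, 0.0569]
tool_rot: [2.218, 2.218, 0.004]
force: [0.8, 0.5, -3.7]
gripper_width: 0.0567
```

apply_moves(rows=[{"grip": 50,"x": 7,"y": 22,"z": 0,"yaw": 0},{"grip": 50,"x": 7,"y": 22,"z": 0,"yaw": 0},{"grip": 50,"x": 7,"y": 23,"z": 0,"yaw": 0},{"grip": 50,"x": 7,"y": 23,"z": 0,"yaw": 0},{"grip": 50,"x": 7,"y": 23,"z": 0,"yaw": 0},{"grip": 50,"x": 7,"y": 23,"z": 0,"yaw": 0},{"grip": 50,"x": 7,"y": 23,"z": 0,"yaw": 0},{"grip": 50,"x": 7,"y": 23,"z": 0,"yaw": 0},{"grip": 50,"x": 7,"y": 22,"z": 0,"yaw": 0},{"grip": 50,"x": 7,"y": 22,"z": 0,"yaw": 0},{"grip": 50,"x": 0,"y": 0,"z": 0,"yaw": 0},{"grip": 50,"x": 0,"y": 0,"z": 0,"yaw": 0}])

```text
time_s: 15.82
position: [0.6458, -0.0854, 0.0536]
tool_rot: [-2.22, -2.22, 0.002]
force: [-1.1, -0.3, -3.4]
gripper_width: 0.057
```

```bash
cat > g.py <<'E'
from h import *
import sys
x,y,zl,zh=map(float,sys.argv[1:5])
s=r.read_state();print(s['position'].round(4),s['force'].round(1),s['gripper_width'])
p,d,c=cap('scene');P=cloud(d,c);m=(np.hypot(P[...,0]-x,P[...,1]-y)<.045)&(P[...,2]>zl)&(P[...,2]<zh)
i=p.astype(int);dark=(i.max(-1)<45);m&=~dark;Q=P[m]
print(len(Q),np.percentile(Q,[2,50,98],axis=0).round(4).tolist(),cv2.minEnclosingCircle(Q[:,:2].astype(np.float32)))
if len(sys.argv)>5:
    a,b=map(int,sys.argv[6:8]);save(cv2.resize(p[b:b+120,a:a+160],(800,600),interpolation=cv2.INTER_CUBIC),sys.argv[5])
E
python3 g.py .6445 -.0845 .03 .15; python3 f.py
```

```text
[ 0.6458 -0.0854  0.0536] [-1.1 -0.3 -3.4] 0.05700202149890665
386 [[0.6302, -0.1124, 0.0504], [0.6642, -0.1038, 0.0799], [0.6831, -0.0624, 0.1264]] ((0.6493823528289795, -0.07837232947349548), 0.03559979423880577)
[ 0.6457 -0.0855  0.0538] [-0.  -0.8 -2.4] 107
far 0.015 14 [[0.6718, -0.0937, 0.0728], [0.682, -0.0873, 0.082], [0.6832, -0.0768, 0.0837]]
far 0.03 55 [[0.6762, -0.0942, 0.0846], [0.6823, -0.085, 0.0925], [0.6838, -0.0741, 0.0985]]
far 0.045 29 [[0.6798, -0.0941, 0.0992], [0.6825, -0.0854, 0.1044], [0.6847, -0.0738, 0.1089]]
```

apply_moves(rows=[{"grip": 50,"x": 0,"y": 2,"z": 15,"yaw": 0},{"grip": 50,"x": 0,"y": 0,"z": 15,"yaw": 0},{"grip": 50,"x": 0,"y": 0,"z": 8,"yaw": 0},{"grip": 50,"x": 0,"y": 0,"z": 3,"yaw": 0},{"grip": 50,"x": 0,"y": 0,"z": 1,"yaw": 0},{"grip": 50,"x": 0,"y": 0,"z": 0,"yaw": 0},{"grip": 50,"x": 0,"y": 0,"z": 0,"yaw": 0}])

```text
time_s: 16.8
position: [0.6495, -0.0854, 0.013]
tool_rot: [2.221, 2.221, 0.001]
force: [-0.2, -0.3, -1.7]
gripper_width: 0.0571
```

```bash
python3 g.py .6445 -.0845 .0 .15 c2.png 230 200
```

```text
[ 0.6495 -0.0854  0.013 ] [-0.2 -0.3 -1.7] 0.057072946196832244
721 [[0.6167, -0.1259, 0.0027], [0.6652, -0.1041, 0.0108], [0.6859, -0.0448, 0.1377]] ((0.6445605754852295, -0.08449698984622955), 0.045075833797454834)
```

View pics/c2.png

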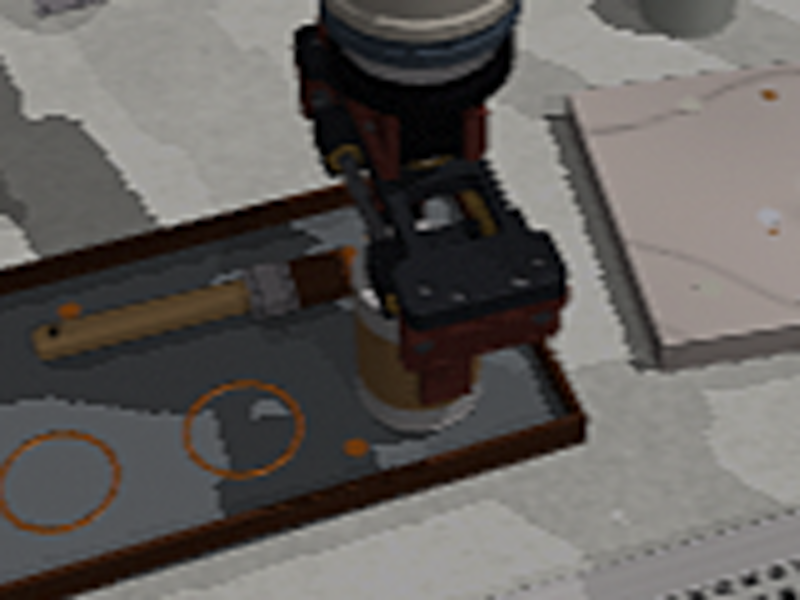

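The can sits over its ring at crop (420,370), nearly touching. I lower it until the force changes, then release.

apply_moves(rows=[{"grip": 50,"x": 0,"y": 0,"z": 1,"yaw": 0},{"grip": 50,"x": 0,"y": 0,"z": 1,"yaw": 0},{"grip": 50,"x": 0,"y": 0,"z": 0,"yaw": 0}])

```text
time_s: 17.23
position: [0.6491, -0.0854, 0.0104]
tool_rot: [-2.221, -2.221, 0.0]
force: [-0.6, 1.0, -2.7]
gripper_width: 0.0567
```

apply_moves(rows=[{"grip": 50,"x": 0,"y": 0,"z": 1,"yaw": 0},{"grip": 50,"x": 0,"y": 0,"z": 0,"yaw": 0},{"grip": 62,"x": 0,"y": 0,"z": 0,"yaw": 0},{"grip": 68,"x": 0,"y": 0,"z": 0,"yaw": 0},{"grip": 72,"x": 0,"y": 0,"z": 0,"yaw": 0},{"grip": 72,"x": 0,"y": 0,"z": 0,"yaw": 0},{"grip": 72,"x": 0,"y": 0,"z": -15,"yaw": 0},{"grip": 72,"x": 0,"y": 0,"z": -35,"yaw": 0},{"grip": 72,"x": 0,"y": 0,"z": -40,"yaw": 0},{"grip": 72,"x": 0,"y": 0,"z": -20,"yaw": 0},{"grip": 72,"x": 0,"y": 0,"z": 0,"yaw": 0}])

```text
time_s: 18.6
position: [0.6503, -0.0856, 0.1215]
tool_rot: [2.219, 2.219, 0.003]
force: [1.0, 0.0, -0.9]
gripper_width: 0.0718
```

apply_moves(rows=[{"grip": 82,"x": 29,"y": -27,"z": 0,"yaw": 0},{"grip": 82,"x": 29,"y": -27,"z": 0,"yaw": 0},{"grip": 82,"x": 29,"y": -27,"z": 0,"yaw": 0},{"grip": 82,"x": 29,"y": -27,"z": 0,"yaw": 0},{"grip": 82,"x": 29,"y": -27,"z": 0,"yaw": 0},{"grip": 82,"x": 29,"y": -27,"z": 0,"yaw": 0},{"grip": 82,"x": 29,"y": -27,"z": 0,"yaw": 0},{"grip": 82,"x": 29,"y": -28,"z": 0,"yaw": 0},{"grip": 82,"x": 0,"y": 0,"z": 35,"yaw": 0},{"grip": 82,"x": 0,"y": 0,"z": 35,"yaw": 0},{"grip": 82,"x": 0,"y": 0,"z": 0,"yaw": 0},{"grip": 82,"x": 0,"y": 0,"z": 0,"yaw": 0}])

```text
time_s: 20.1
position: [0.432, 0.1465, 0.0496]
tool_rot: [-2.221, -2.221, 0.001]
force: [-0.8, -0.0, 0.5]
gripper_width: 0.0821
```

```bash
python3 f.py; python3 g.py .6445 -.0845 .07 .09
```

```text
[0.432  0.1465 0.0496] [-0.8 -0.   0.5] 159
near 0.03 7 [[0.3825, 0.1376, 0.0808], [0.3855, 0.1386, 0.0857], [0.391, 0.1536, 0.0924]]
far 0.015 7 [[0.4768, 0.139, 0.0752], [0.4803, 0.1494, 0.0771], [0.4814, 0.1554, 0.0793]]
far 0.03 34 [[0.477, 0.1382, 0.08], [0.4809, 0.1457, 0.0868], [0.4832, 0.1568, 0.0941]]
far 0.045 32 [[0.4777, 0.1378, 0.0951], [0.4815, 0.1445, 0.1017], [0.4844, 0.1566, 0.1085]]
[0.4326 0.1466 0.0502] [-0.6 -0.5  0.2] 0.08217407237651173
473 [[0.6226, -0.1108, 0.0714], [0.6526, -0.0857, 0.0802], [0.6763, -0.0585, 0.0826]] ((0.6485128998756409, -0.0845981314778328), 0.029955754056572914)
```

The can stands upright at (0.6485,-0.0846), tray x≈36 and y≈86 mm. Now grasp the cup.

apply_moves(rows=[{"grip": 82,"x": 1,"y": 0,"z": 20,"yaw": 0},{"grip": 82,"x": 0,"y": 0,"z": 20,"yaw": 0},{"grip": 82,"x": 0,"y": 0,"z": 10,"yaw": 0},{"grip": 82,"x": 0,"y": 0,"z": 5,"yaw": 0},{"grip": 82,"x": 0,"y": 0,"z": 0,"yaw": 0},{"grip": 70,"x": 0,"y": 0,"z": 0,"yaw": 0},{"grip": 62,"x": 0,"y": 0,"z": 0,"yaw": 0},{"grip": 50,"x": 0,"y": 0,"z": 0,"yaw": 0},{"grip": 50,"x": 0,"y": 0,"z": 0,"yaw": 0},{"grip": 50,"x": 0,"y": 0,"z": 0,"yaw": 0},{"grip": 50,"x": 0,"y": 0,"z": 0,"yaw": 0},{"grip": 50,"x": 0,"y": 0,"z": -15,"yaw": 0},{"grip": 50,"x": 0,"y": 0,"z": -45,"yaw": 0},{"grip": 50,"x": 0,"y": 0,"z": -35,"yaw": 0},{"grip": 50,"x": 0,"y": 0,"z": 0,"yaw": 0}], squeeze=15)

```text
time_s: 22.08
position: [0.4343, 0.1483, 0.0924]
tool_rot: [2.219, 2.219, 0.009]
force: [0.7, 0.1, -0.2]
gripper_width: 0.0564
```

apply_moves(rows=[{"grip": 50,"x": -25,"y": 18,"z": -5,"yaw": 0},{"grip": 50,"x": -25,"y": 18,"z": -5,"yaw": 0},{"grip": 50,"x": -25,"y": 18,"z": 0,"yaw": 0},{"grip": 50,"x": -25,"y": 18,"z": 0,"yaw": 0},{"grip": 50,"x": -25,"y": 18,"z": 0,"yaw": 0},{"grip": 50,"x": -25,"y": 18,"z": 0,"yaw": 0},{"grip": 50,"x": -28,"y": 18,"z": 0,"yaw": 0},{"grip": 50,"x": -28,"y": 18,"z": 0,"yaw": 0},{"grip": 50,"x": -28,"y": 18,"z": 0,"yaw": 0},{"grip": 50,"x": -28,"y": 19,"z": 0,"yaw": 0},{"grip": 50,"x": -28,"y": 19,"z": 0,"yaw": 0},{"grip": 50,"x": -27,"y": 19,"z": 0,"yaw": 0},{"grip": 50,"x": 0,"y": 0,"z": 0,"yaw": 0},{"grip": 50,"x": 0,"y": 0,"z": 25,"yaw": 0},{"grip": 50,"x": 0,"y": 0,"z": 25,"yaw": 0},{"grip": 50,"x": 0,"y": 0,"z": 0,"yaw": 0},{"grip": 50,"x": 0,"y": 0,"z": 0,"yaw": 0}])

```text
time_s: 24.2
position: [0.6511, -0.1689, 0.0499]
tool_rot: [-2.221, -2.222, 0.0]
force: [0.6, -0.5, -0.5]
gripper_width: 0.0565
```

```bash
python3 f.py;python3 g.py .6473 -.1694 .03 .12 k1.png 200 190
```

```text
[ 0.6511 -0.1689  0.0499] [ 0.6 -0.5 -0.5] 95
far 0.015 9 [[0.6856, -0.177, 0.0762], [0.6867, -0.1692, 0.0789], [0.6884, -0.1591, 0.0796]]
far 0.03 46 [[0.6861, -0.1771, 0.0806], [0.6874, -0.1671, 0.0877], [0.6891, -0.158, 0.0938]]
far 0.045 30 [[0.6862, -0.1768, 0.0951], [0.6879, -0.167, 0.0989], [0.6898, -0.1578, 0.1052]]
[ 0.6516 -0.1691  0.0504] [ 0.4 -0.2 -1.2] 0.05644561287443016
176 [[0.6497, -0.1955, 0.0577], [0.6715, -0.1818, 0.0726], [0.6886, -0.1449, 0.1068]] ((0.655261754989624, -0.1613418161869049), 0.03502854332327843)
```

View pics/k1.png

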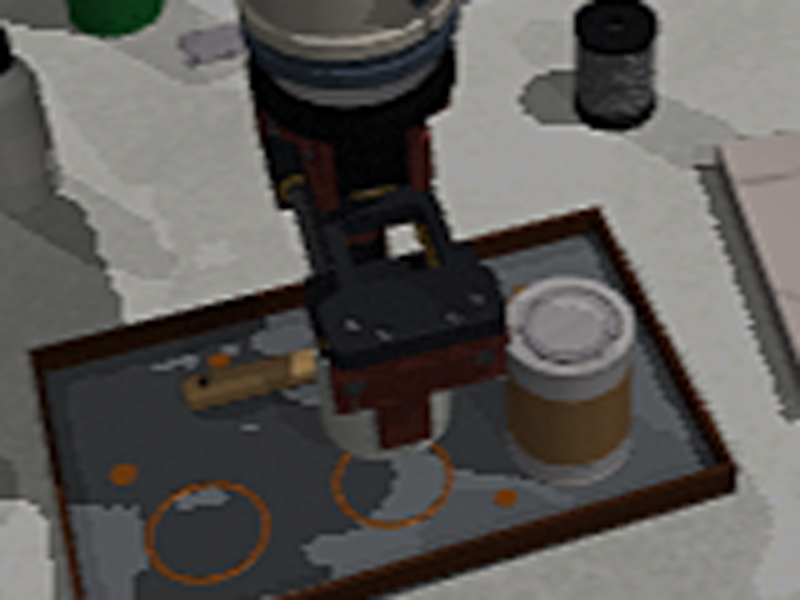

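The cup hangs above the middle ring (crop 390,470), clear of the can. Lower it.

apply_moves(rows=[{"grip": 50,"x": -2,"y": 0,"z": 0,"yaw": 0},{"grip": 50,"x": 0,"y": 0,"z": 20,"yaw": 0},{"grip": 50,"x": 0,"y": 0,"z": 15,"yaw": 0},{"grip": 50,"x": 0,"y": 0,"z": 10,"yaw": 0},{"grip": 50,"x": 0,"y": 0,"z": 4,"yaw": 0},{"grip": 50,"x": 0,"y": 0,"z": 2,"yaw": 0},{"grip": 50,"x": 0,"y": 0,"z": 0,"yaw": 0},{"grip": 50,"x": 0,"y": 0,"z": 0,"yaw": 0}])

```text
time_s: 25.3
position: [0.6516, -0.1715, -0.0011]
tool_rot: [2.221, 2.221, 0.001]
force: [0.2, -0.5, -0.6]
gripper_width: 0.0565
```

Release and retreat.

apply_moves(rows=[{"grip": 50,"x": 0,"y": 0,"z": 0.5,"yaw": 0},{"grip": 59,"x": 0,"y": 0,"z": 0,"yaw": 0},{"grip": 63,"x": 0,"y": 0,"z": 0,"yaw": 0},{"grip": 67,"x": 0,"y": 0,"z": 0,"yaw": 0},{"grip": 67,"x": 0,"y": 0,"z": 0,"yaw": 0},{"grip": 67,"x": 0,"y": 0,"z": -15,"yaw": 0},{"grip": 67,"x": 0,"y": 0,"z": -35,"yaw": 0},{"grip": 67,"x": 0,"y": 0,"z": -45,"yaw": 0},{"grip": 67,"x": 0,"y": 0,"z": -45,"yaw": 0},{"grip": 50,"x": 0,"y": 0,"z": 0,"yaw": 0}])

```text
time_s: 26.55
position: [0.6541, -0.1722, 0.1436]
tool_rot: [2.216, 2.216, 0.007]
force: [0.9, -0.1, -0.6]
gripper_width: 0.0606
```

apply_moves(rows=[{"grip": 45,"x": 30.5,"y": -13.5,"z": 0,"yaw": 0},{"grip": 45,"x": 30.5,"y": -13.5,"z": 0,"yaw": 0},{"grip": 45,"x": 30.5,"y": -13.5,"z": 0,"yaw": 0},{"grip": 45,"x": 30.5,"y": -13.5,"z": 0,"yaw": 0},{"grip": 45,"x": 30.5,"y": -13.5,"z": 0,"yaw": 0},{"grip": 45,"x": 30.5,"y": -13.5,"z": 0,"yaw": 0},{"grip": 45,"x": 30.5,"y": -13.5,"z": 0,"yaw": 0},{"grip": 45,"x": 30.5,"y": -13.5,"z": 0,"yaw": 0},{"grip": 45,"x": 30.5,"y": -13.5,"z": 0,"yaw": 0},{"grip": 45,"x": 30.5,"y": -13.5,"z": 0,"yaw": 0},{"grip": 45,"x": 30.5,"y": -13.5,"z": 0,"yaw": 0},{"grip": 45,"x": 30.5,"y": -13.5,"z": 0,"yaw": 0},{"grip": 45,"x": 30.5,"y": -13.5,"z": 0,"yaw": 0},{"grip": 45,"x": 30.5,"y": -13.5,"z": 0,"yaw": 0},{"grip": 45,"x": 30.5,"y": -13.5,"z": 0,"yaw": 0},{"grip": 45,"x": 30.5,"y": -13.5,"z": 0,"yaw": 0},{"grip": 45,"x": 0,"y": 0,"z": 45,"yaw": 0},{"grip": 45,"x": 0,"y": 0,"z": 45,"yaw": 0},{"grip": 45,"x": 0,"y": 0,"z": 0,"yaw": 0}])

```text
time_s: 28.92
position: [0.4323, 0.3148, 0.0451]
tool_rot: [-2.22, -2.221, 0.012]
force: [0.1, -0.3, 0.3]
gripper_width: 0.0452
```

```bash
python3 f.py
python3 - <<'E'
from h import *
for n in ('scene','top'):
    p,d,c=cap(n);P=cloud(d,c)
    m=(np.hypot(P[...,0]-.6473,P[...,1]+.1694)<.04)&(P[...,2]>.045)&(P[...,2]<.065);Q=P[m]
    if len(Q):print(n,'cup rim',len(Q),cv2.minEnclosingCircle(Q[:,:2].astype(np.float32)),np.percentile(Q[:,2],[50,95]))
    m=(np.hypot(P[...,0]-.4307,P[...,1]-.3185)<.04)&(P[...,2]>.006)&(P[...,2]<.016)&(p.max(-1)>60);Q=P[m]
    if len(Q):print(n,'flange',len(Q),cv2.minEnclosingCircle(Q[:,:2].astype(np.float32)))
    if n=='scene':save(cv2.resize(p[120:270,330:530],(800,600),interpolation=cv2.INTER_CUBIC),'l1.png')
E
```

```text
[0.4323 0.3148 0.0451] [ 0.1 -0.3  0.3] 156
near 0.03 6 [[0.401, 0.3065, 0.0776], [0.4058, 0.3077, 0.0833], [0.408, 0.3096, 0.085]]
near 0.045 9 [[0.3988, 0.3058, 0.0912], [0.4046, 0.3076, 0.0992], [0.4081, 0.3218, 0.1034]]
far 0.015 7 [[0.4561, 0.308, 0.0707], [0.4623, 0.3123, 0.0728], [0.4639, 0.3243, 0.0742]]
far 0.03 30 [[0.4601, 0.3058, 0.0756], [0.4632, 0.3149, 0.0844], [0.4658, 0.3251, 0.0895]]
far 0.045 26 [[0.4595, 0.3066, 0.0911], [0.4637, 0.3133, 0.0982], [0.4657, 0.3246, 0.1043]]
scene cup rim 245 ((0.6517512202262878, -0.16970399022102356), 0.028663955628871918) [0.05353511 0.05783802]
scene flange 170 ((0.42910704016685486, 0.3167404234409332), 0.032322753220796585)
top cup rim 176 ((0.6521646976470947, -0.1711435168981552), 0.028693387284874916) [0.05446531 0.05791093]
top flange 433 ((0.430783748626709, 0.31747645139694214), 0.030400482937693596)
```

View pics/l1.png

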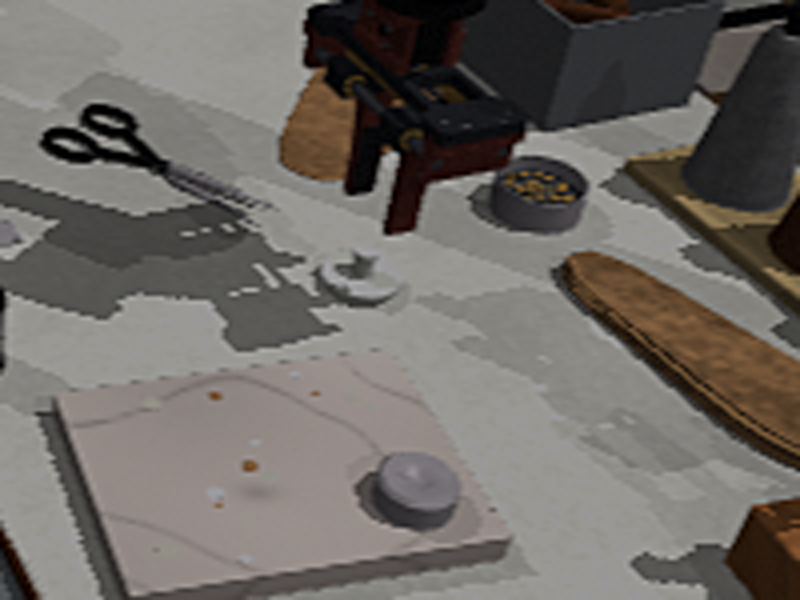

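Cup at (0.652,-0.1704), on its ring. Gripper is centred over the lid knob (crop 362,262). Descend.

apply_moves(rows=[{"grip": 45,"x": 1,"y": 0.5,"z": 20,"yaw": 0},{"grip": 45,"x": 0,"y": 0,"z": 15,"yaw": 0},{"grip": 45,"x": 0,"y": 0,"z": 10,"yaw": 0},{"grip": 45,"x": 0,"y": 0,"z": 3,"yaw": 0},{"grip": 45,"x": 0,"y": 0,"z": 0,"yaw": 0},{"grip": 45,"x": 0,"y": 0,"z": 0,"yaw": 0}])

```text
time_s: 29.82
position: [0.4359, 0.3178, 0.0004]
tool_rot: [2.221, 2.221, 0.001]
force: [-0.3, -0.3, -0.2]
gripper_width: 0.0451
```

```bash
python3 f.py
```

```text
[4.359e-01 3.178e-01 4.000e-04] [-0.3 -0.3 -0.2] 131
near 0.03 6 [[0.4049, 0.3084, 0.0342], [0.41, 0.3099, 0.0428], [0.4131, 0.3115, 0.0438]]
near 0.045 4 [[0.4051, 0.3096, 0.0551], [0.4086, 0.3103, 0.0575], [0.4105, 0.311, 0.0586]]
far 0.015 4 [[0.4653, 0.311, 0.028], [0.4658, 0.3177, 0.0289], [0.4683, 0.3272, 0.0303]]
far 0.03 29 [[0.4623, 0.3098, 0.0318], [0.4666, 0.3173, 0.0376], [0.4675, 0.3277, 0.0445]]
far 0.045 26 [[0.4642, 0.3095, 0.0462], [0.4672, 0.316, 0.054], [0.4697, 0.3273, 0.0598]]
```

apply_moves(rows=[{"grip": 45,"x": 0,"y": -1.5,"z": 6,"yaw": 0},{"grip": 45,"x": 0,"y": 0,"z": 4,"yaw": 0},{"grip": 45,"x": 0,"y": 0,"z": 0,"yaw": 0},{"grip": 30,"x": 0,"y": 0,"z": 0,"yaw": 0},{"grip": 22,"x": 0,"y": 0,"z": 0,"yaw": 0},{"grip": 10,"x": 0,"y": 0,"z": 0,"yaw": 0},{"grip": 10,"x": 0,"y": 0,"z": 0,"yaw": 0},{"grip": 10,"x": 0,"y": 0,"z": 0,"yaw": 0},{"grip": 10,"x": 0,"y": 0,"z": 0,"yaw": 0},{"grip": 10,"x": 0,"y": 0,"z": -15,"yaw": 0},{"grip": 10,"x": 0,"y": 0,"z": -40,"yaw": 0},{"grip": 10,"x": 0,"y": 0,"z": -50,"yaw": 0},{"grip": 10,"x": 0,"y": 0,"z": -25,"yaw": 0},{"grip": 10,"x": 0,"y": 0,"z": 0,"yaw": 0},{"grip": 10,"x": 0,"y": 0,"z": 0,"yaw": 0},{"grip": 10,"x": 0,"y": 0,"z": 0,"yaw": 0}], squeeze=15)

```text
time_s: 31.88
position: [0.4333, 0.317, 0.1189]
tool_rot: [-2.221, -2.221, 0.004]
force: [-0.1, 0.5, -0.7]
gripper_width: 0.0175
```

```bash
cat > lid.py <<'E'
from h import *
import sys
x,y=map(float,sys.argv[1:3]);s=r.read_state();print(s['position'].round(4),s['gripper_width'])
for n in ('scene','top'):
    p,d,c=cap(n);P=cloud(d,c);z=s['position'][2]+.026-.005
    m=(np.hypot(P[...,0]-x,P[...,1]-y)<.045)&(P[...,2]>z-.012)&(P[...,2]<z+.006)&(p.max(-1)>60);Q=P[m]
    if len(Q)>5:print(n,'lid',len(Q),cv2.minEnclosingCircle(Q[:,:2].astype(np.float32)),np.percentile(Q[:,2],[5,50,95]))
    m=(np.hypot(P[...,0]-.652,P[...,1]+.1705)<.036)&(P[...,2]>.045)&(P[...,2]<.062);Q=P[m]
    if len(Q)>5:print(n,'cup',len(Q),cv2.minEnclosingCircle(Q[:,:2].astype(np.float32)))
    if n=='scene' and len(sys.argv)>3:
        a,b=map(int,sys.argv[4:6]);save(cv2.resize(p[b:b+120,a:a+160],(800,600),interpolation=cv2.INTER_CUBIC),sys.argv[3])
E
python3 lid.py .432 .317
```

```text
[0.4333 0.317  0.1189] 0.017516708865286838
scene lid 138 ((0.43354448676109314, 0.3168478012084961), 0.03138973191380501) [0.13700012 0.14054123 0.14245034]
scene cup 245 ((0.6523200869560242, -0.1708936095237732), 0.029235580936074257)
top lid 322 ((0.4344467222690582, 0.3168119192123413), 0.03037719428539276) [0.13677694 0.13947491 0.14189383]
top cup 171 ((0.6516646146774292, -0.1719023883342743), 0.028319837525486946)
```

apply_moves(rows=[{"grip": 10,"x": -30.5,"y": 13.6,"z": 0,"yaw": 0},{"grip": 10,"x": -30.5,"y": 13.6,"z": 0,"yaw": 0},{"grip": 10,"x": -30.5,"y": 13.6,"z": 0,"yaw": 0},{"grip": 10,"x": -30.5,"y": 13.6,"z": 0,"yaw": 0},{"grip": 10,"x": -30.5,"y": 13.6,"z": 0,"yaw": 0},{"grip": 10,"x": -30.5,"y": 13.6,"z": 0,"yaw": 0},{"grip": 10,"x": -30.5,"y": 13.6,"z": 0,"yaw": 0},{"grip": 10,"x": -30.5,"y": 13.6,"z": 0,"yaw": 0},{"grip": 10,"x": -30.5,"y": 13.6,"z": 0,"yaw": 0},{"grip": 10,"x": -30.5,"y": 13.6,"z": 0,"yaw": 0},{"grip": 10,"x": -30.5,"y": 13.6,"z": 0,"yaw": 0},{"grip": 10,"x": -30.5,"y": 13.6,"z": 0,"yaw": 0},{"grip": 10,"x": -30.5,"y": 13.6,"z": 0,"yaw": 0},{"grip": 10,"x": -30.5,"y": 13.6,"z": 0,"yaw": 0},{"grip": 10,"x": -30.5,"y": 13.6,"z": 0,"yaw": 0},{"grip": 10,"x": -30.5,"y": 13.6,"z": 0,"yaw": 0},{"grip": 10,"x": 0,"y": 0,"z": 0,"yaw": 0},{"grip": 10,"x": 0,"y": 0,"z": 22,"yaw": 0},{"grip": 10,"x": 0,"y": 0,"z": 22,"yaw": 0},{"grip": 10,"x": 0,"y": 0,"z": 0,"yaw": 0}])

```text
time_s: 34.48
position: [0.6496, -0.1692, 0.0733]
tool_rot: [-2.217, -2.219, 0.004]
force: [0.7, -0.4, 1.5]
gripper_width: 0.0178
```

apply_moves(rows=[{"grip": 10,"x": 0,"y": 0,"z": 0,"yaw": 0},{"grip": 10,"x": 0,"y": 0,"z": 0,"yaw": 0}])

```text
time_s: 34.72
position: [0.6524, -0.1704, 0.077]
tool_rot: [2.22, 2.221, 0.001]
force: [-1.0, -0.2, -0.3]
gripper_width: 0.0178
```

```bash
python3 lid.py .652 -.1705 l2.png 195 200
```

```text
[ 0.6524 -0.1704  0.077 ] 0.01781489149058691
scene lid 202 ((0.6544885635375977, -0.1698211133480072), 0.02931220270693302) [0.09509499 0.09810149 0.10011066]
scene cup 164 ((0.6520645022392273, -0.17024710774421692), 0.02803708426654339)
```

View pics/l2.png

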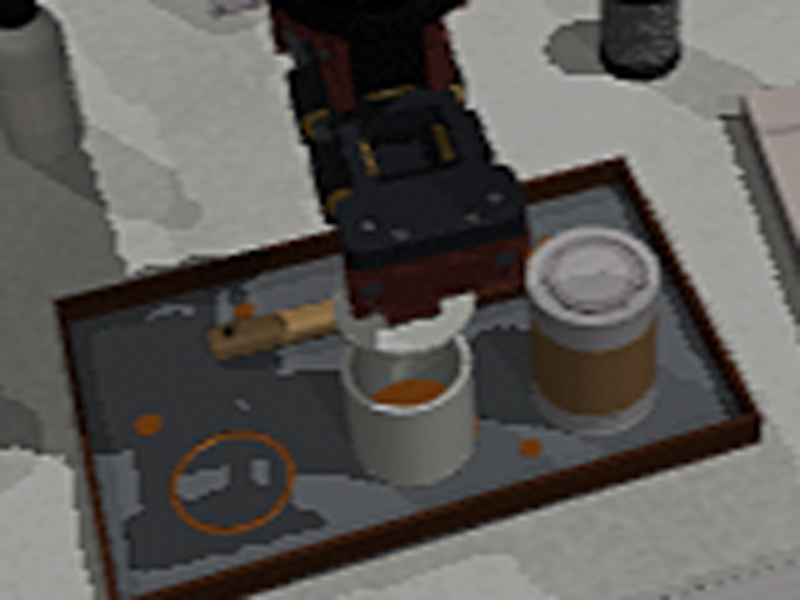

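Lid hangs level over the cup (crop 405,320), about 2 mm too far in x. I correct by -1.5 mm and lower.

apply_moves(rows=[{"grip": 10,"x": 0,"y": -1.5,"z": 12,"yaw": 0},{"grip": 10,"x": 0,"y": 0,"z": 12,"yaw": 0},{"grip": 10,"x": 0,"y": 0,"z": 4,"yaw": 0},{"grip": 10,"x": 0,"y": 0,"z": 2,"yaw": 0},{"grip": 10,"x": 0,"y": 0,"z": 2,"yaw": 0},{"grip": 10,"x": 0,"y": 0,"z": 2,"yaw": 0},{"grip": 10,"x": 0,"y": 0,"z": 0,"yaw": 0},{"grip": 10,"x": 0,"y": 0,"z": 0,"yaw": 0}])

```text
time_s: 35.83
position: [0.6503, -0.1704, 0.0422]
tool_rot: [2.221, 2.221, 0.0]
force: [-0.0, -0.1, -0.3]
gripper_width: 0.0172
```

```bash
python3 lid.py .652 -.1705
```

```text
[ 0.6503 -0.1704  0.0422] 0.017246610393092745
scene lid 226 ((0.651094377040863, -0.16949298977851868), 0.03000173345208168) [0.05284333 0.06268821 0.0651219 ]
scene cup 135 ((0.6509297490119934, -0.16951408982276917), 0.029910221695899963)
```

apply_moves(rows=[{"grip": 10,"x": 0,"y": 0,"z": 1.5,"yaw": 0},{"grip": 10,"x": 0,"y": 0,"z": 1,"yaw": 0},{"grip": 10,"x": 0,"y": 0,"z": 0,"yaw": 0},{"grip": 10,"x": 0,"y": 0,"z": 0,"yaw": 0}])

```text
time_s: 36.42
position: [0.6504, -0.1704, 0.0401]
tool_rot: [2.221, 2.221, 0.0]
force: [-1.8, 1.1, 6.7]
gripper_width: 0.0175
```

```bash
python3 lid.py .652 -.1705
```

```text
[ 0.6504 -0.1704  0.0401] 0.01753916773049591
scene lid 224 ((0.6516000032424927, -0.16950082778930664), 0.02966148965060711) [0.0510534  0.06083568 0.06294974]
scene cup 200 ((0.651706874370575, -0.16959848999977112), 0.029611872509121895)
```

Contact at 6.7 N with flange top at about 0.062, as expected when seated. Release and retreat.

apply_moves(rows=[{"grip": 20,"x": 0,"y": 0,"z": 0,"yaw": 0},{"grip": 28,"x": 0,"y": 0,"z": 0,"yaw": 0},{"grip": 36,"x": 0,"y": 0,"z": 0,"yaw": 0},{"grip": 36,"x": 0,"y": 0,"z": 0,"yaw": 0},{"grip": 36,"x": 0,"y": 0,"z": -15,"yaw": 0},{"grip": 36,"x": 0,"y": 0,"z": -35,"yaw": 0},{"grip": 60,"x": 0,"y": 0,"z": -45,"yaw": 0},{"grip": 60,"x": 0,"y": 0,"z": 0,"yaw": 0}])

```text
time_s: 37.52
position: [0.6533, -0.1712, 0.1399]
tool_rot: [2.216, 2.216, 0.007]
force: [0.3, -0.2, -0.8]
gripper_width: 0.0525
```

apply_moves(rows=[{"grip": 75,"x": -18,"y": -28,"z": 0,"yaw": 0},{"grip": 75,"x": -18,"y": -28,"z": 0,"yaw": 0},{"grip": 75,"x": -18,"y": -28,"z": 0,"yaw": 0},{"grip": 75,"x": -18,"y": -28,"z": 0,"yaw": 0},{"grip": 75,"x": -18,"y": -28,"z": 0,"yaw": 0},{"grip": 75,"x": -18,"y": -28,"z": 0,"yaw": 0},{"grip": 75,"x": -18,"y": -28,"z": 0,"yaw": 0},{"grip": 75,"x": -17,"y": -28,"z": 0,"yaw": 0},{"grip": 75,"x": 0,"y": -28,"z": 0,"yaw": 0},{"grip": 75,"x": 0,"y": 0,"z": 30,"yaw": 0},{"grip": 75,"x": 0,"y": 0,"z": 0,"yaw": 0},{"grip": 75,"x": 0,"y": 0,"z": 0,"yaw": 0}])

```text
time_s: 39.02
position: [0.3986, -0.3135, 0.105]
tool_rot: [-2.221, -2.222, -0.0]
force: [-0.2, -0.4, -0.1]
gripper_width: 0.0747
```

```bash
python3 f.py
python3 - <<'E'
from h import *
p,d,c=cap('scene');P=cloud(d,c)
def q(x,y,R,a,b,l,dk=0):
    m=(np.hypot(P[...,0]-x,P[...,1]-y)<R)&(P[...,2]>a)&(P[...,2]<b)&(p.max(-1)>=dk);Q=P[m];print(l,len(Q),cv2.minEnclosingCircle(Q[:,:2].astype(np.float32)),np.percentile(Q[:,2],[2,50,98]).round(4))
q(.652,-.1705,.04,.055,.068,'flange');q(.652,-.1705,.02,.074,.095,'knob');q(.652,-.1705,.042,.03,.052,'cup');q(.394,-.312,.04,.03,.07,'bottle')
save(cv2.resize(p[150:300,160:360],(800,600),interpolation=cv2.INTER_CUBIC),'l3.png')
E
```

```text
[ 0.3986 -0.3135  0.105 ] [-0.2 -0.4 -0.1] 184
far 0.015 15 [[0.4426, -0.3205, 0.1303], [0.4438, -0.3122, 0.1325], [0.4455, -0.3009, 0.1348]]
far 0.03 50 [[0.4422, -0.3205, 0.1355], [0.4441, -0.31, 0.1418], [0.4463, -0.3004, 0.1492]]
far 0.045 44 [[0.4419, -0.3202, 0.1504], [0.4451, -0.3112, 0.1576], [0.447, -0.3022, 0.1643]]
flange 416 ((0.6496094465255737, -0.16821780800819397), 0.03128432482481003) [0.0566 0.0614 0.064 ]
knob 60 ((0.6507583856582642, -0.1690005511045456), 0.009156342595815659) [0.0748 0.0822 0.0837]
cup 161 ((0.6559102535247803, -0.17150790989398956), 0.02734760008752346) [0.0306 0.0405 0.0514]
bottle 204 ((0.3968393802642822, -0.31035611033439636), 0.02155602164566517) [0.0307 0.0499 0.0692]
```

View pics/l3.png

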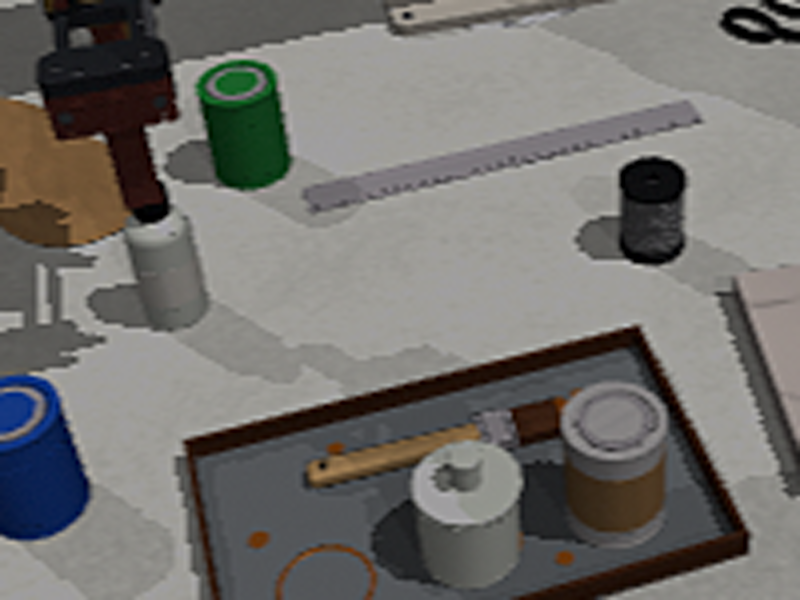

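Lid is seated level on the cup (crop 467,490): flange top ≈0.061, knob top ≈0.083. The gripper is centred over the bottle, so grasp it.

apply_moves(rows=[{"grip": 75,"x": 0,"y": 0,"z": 25,"yaw": 0},{"grip": 75,"x": 0,"y": 0,"z": 25,"yaw": 0},{"grip": 75,"x": 0,"y": 0,"z": 20,"yaw": 0},{"grip": 75,"x": 0,"y": 0,"z": 13,"yaw": 0},{"grip": 75,"x": 0,"y": 0,"z": 7,"yaw": 0},{"grip": 75,"x": 0,"y": 0,"z": 0,"yaw": 0},{"grip": 60,"x": 0,"y": 0,"z": 0,"yaw": 0},{"grip": 48,"x": 0,"y": 0,"z": 0,"yaw": 0},{"grip": 35,"x": 0,"y": 0,"z": 0,"yaw": 0},{"grip": 35,"x": 0,"y": 0,"z": 0,"yaw": 0},{"grip": 35,"x": 0,"y": 0,"z": 0,"yaw": 0},{"grip": 35,"x": 0,"y": 0,"z": 0,"yaw": 0},{"grip": 35,"x": 0,"y": 0,"z": -15,"yaw": 0},{"grip": 35,"x": 0,"y": 0,"z": -35,"yaw": 0},{"grip": 35,"x": 0,"y": 0,"z": 0,"yaw": 0},{"grip": 35,"x": 0,"y": 0,"z": 0,"yaw": 0}], squeeze=18)

```text
time_s: 41.12
position: [0.3982, -0.3133, 0.0646]
tool_rot: [2.221, 2.221, 0.0]
force: [-0.0, 0.1, -1.2]
gripper_width: 0.0416
```

apply_moves(rows=[{"grip": 35,"x": 5,"y": 23,"z": 0,"yaw": 0},{"grip": 35,"x": 5,"y": 23,"z": 0,"yaw": 0},{"grip": 35,"x": 5,"y": 23,"z": 0,"yaw": 0},{"grip": 35,"x": 5,"y": 23,"z": 0,"yaw": 0},{"grip": 35,"x": 5,"y": 23,"z": 0,"yaw": 0},{"grip": 35,"x": 5,"y": 23,"z": 0,"yaw": 0},{"grip": 35,"x": 5,"y": 23,"z": 0,"yaw": 0},{"grip": 35,"x": 5,"y": 23,"z": 0,"yaw": 0},{"grip": 35,"x": 5,"y": 23,"z": 0,"yaw": 0},{"grip": 35,"x": 5,"y": 23,"z": 0,"yaw": 0},{"grip": 35,"x": 6,"y": 25,"z": 0,"yaw": 0},{"grip": 35,"x": 0,"y": 0,"z": 0,"yaw": 0},{"grip": 35,"x": 0,"y": 0,"z": 15,"yaw": 0},{"grip": 35,"x": 0,"y": 0,"z": 0,"yaw": 0},{"grip": 35,"x": 0,"y": 0,"z": 0,"yaw": 0}])

```text
time_s: 43.0
position: [0.6525, -0.2575, 0.0491]
tool_rot: [-2.221, -2.22, 0.001]
force: [0.1, 0.1, -0.5]
gripper_width: 0.0416
```

```bash
python3 f.py; python3 g.py .65 -.254 .02 .075 n1.png 170 200
```

```text
[ 0.6525 -0.2575  0.0491] [ 0.1  0.1 -0.5] 73
far 0.015 8 [[0.6791, -0.2629, 0.075], [0.6801, -0.2563, 0.0771], [0.681, -0.2479, 0.0787]]
far 0.03 45 [[0.68, -0.2646, 0.0797], [0.6813, -0.2554, 0.0853], [0.683, -0.2464, 0.0925]]
[ 0.6528 -0.2577  0.0495] [-0.7 -0.7 -0.7] 0.04146211416425384
184 [[0.6567, -0.2748, 0.0379], [0.6693, -0.255, 0.0524], [0.6738, -0.235, 0.0735]] ((0.6590906977653503, -0.2551352083683014), 0.021259699016809464)
```

View pics/n1.png

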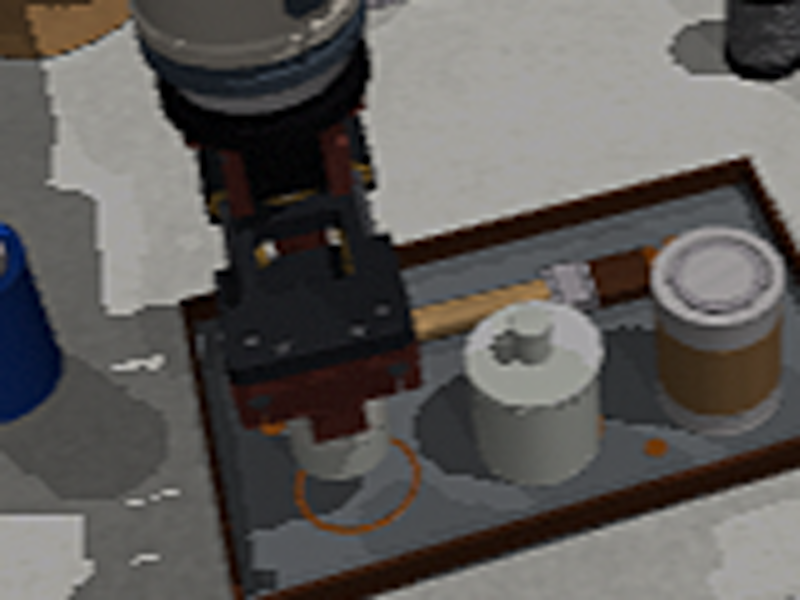

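The bottle hangs upright over the right-hand ring (crop 340,450). Lower and release.

apply_moves(rows=[{"grip": 35,"x": 0,"y": 0,"z": 13,"yaw": 0},{"grip": 35,"x": 0,"y": 0,"z": 10,"yaw": 0},{"grip": 35,"x": 0,"y": 0,"z": 5,"yaw": 0},{"grip": 35,"x": 0,"y": 0,"z": 1,"yaw": 0},{"grip": 35,"x": 0,"y": 0,"z": 0,"yaw": 0},{"grip": 35,"x": 0,"y": 0,"z": 0,"yaw": 0}])

```text
time_s: 43.85
position: [0.6536, -0.2575, 0.0209]
tool_rot: [2.221, 2.221, 0.0]
force: [0.9, 0.0, -0.3]
gripper_width: 0.0409
```

apply_moves(rows=[{"grip": 35,"x": 0,"y": 0,"z": 1,"yaw": 0},{"grip": 35,"x": 0,"y": 0,"z": 0.5,"yaw": 0},{"grip": 35,"x": 0,"y": 0,"z": 0,"yaw": 0},{"grip": 35,"x": 0,"y": 0,"z": 0,"yaw": 0}])

```text
time_s: 44.35
position: [0.6533, -0.2574, 0.0191]
tool_rot: [-2.221, -2.221, 0.0]
force: [-0.0, -0.1, -1.2]
gripper_width: 0.0416
```

```bash
python3 g.py .65 -.254 .005 .075
```

```text
[ 0.6533 -0.2574  0.0191] [-0.  -0.1 -1.2] 0.04160872684738716
357 [[0.6404, -0.2945, 0.0051], [0.6699, -0.2551, 0.007], [0.6886, -0.2126, 0.0469]] ((0.650792121887207, -0.2542502284049988), 0.04493440315127373)
```

apply_moves(rows=[{"grip": 35,"x": 0,"y": 0,"z": 1,"yaw": 0},{"grip": 35,"x": 0,"y": 0,"z": 0,"yaw": 0},{"grip": 46,"x": 0,"y": 0,"z": 0,"yaw": 0},{"grip": 52,"x": 0,"y": 0,"z": 0,"yaw": 0},{"grip": 58,"x": 0,"y": 0,"z": 0,"yaw": 0},{"grip": 58,"x": 0,"y": 0,"z": 0,"yaw": 0},{"grip": 58,"x": 0,"y": 0,"z": -15,"yaw": 0},{"grip": 58,"x": 0,"y": 0,"z": -35,"yaw": 0},{"grip": 58,"x": 0,"y": 0,"z": -45,"yaw": 0},{"grip": 58,"x": 0,"y": 0,"z": -45,"yaw": 0},{"grip": 58,"x": -35,"y": -30,"z": -20,"yaw": 0},{"grip": 58,"x": -35,"y": -30,"z": 0,"yaw": 0},{"grip": 58,"x": -35,"y": -30,"z": 0,"yaw": 0},{"grip": 58,"x": -35,"y": -30,"z": 0,"yaw": 0},{"grip": 58,"x": -35,"y": -30,"z": 0,"yaw": 0},{"grip": 58,"x": -35,"y": -30,"z": 0,"yaw": 0},{"grip": 58,"x": 0,"y": 0,"z": 0,"yaw": 0},{"grip": 58,"x": 0,"y": 0,"z": 0,"yaw": 0}])

```text
time_s: 46.65
position: [0.4735, -0.4673, 0.1789]
tool_rot: [2.222, 2.22, 0.001]
force: [0.7, 0.6, -0.2]
gripper_width: 0.058
```

```bash
cat > fin.py <<'E'
from h import *
o=[]
u=np.array([np.cos(.033),np.sin(.033)]);v=np.array([-u[1],u[0]]);O=np.array([.6153,-.1705])
for n,b in (('scene',(190,180,350,300)),('top',(280,70,440,190))):
    p,d,c=cap(n);P=cloud(d,c);hsv=cv2.cvtColor(p,cv2.COLOR_RGB2HSV)
    for l,x,y,R,a,e in (('can',.648,-.0845,.04,.07,.09),('flange',.652,-.17,.04,.055,.068),('knob',.652,-.17,.02,.074,.09),('bottle body',.652,-.255,.035,.03,.07),('cap',.652,-.255,.03,.095,.12),('spool',.4265,.0129,.04,.054,.07),('anvil',.6585,.22,.04,.04,.055)):
        m=(np.hypot(P[...,0]-x,P[...,1]-y)<R)&(P[...,2]>a)&(P[...,2]<e);Q=P[m]
        if len(Q)<5: print(n,l,'hidden');continue
        (cx,cy),rr=cv2.minEnclosingCircle(Q[:,:2].astype(np.float32));w=np.array([cx,cy]);print(n,l,len(Q),w.round(4),'tray',((w-O)@u).round(4),((w-O)@v).round(4),'dia',round(2*rr,4),'z98',np.percentile(Q[:,2],98).round(4))
    o.append(cv2.resize(p[b[1]:b[3],b[0]:b[2]],(400,300),interpolation=cv2.INTER_CUBIC))
save(np.hstack(o),'fin.png')
E
python3 fin.py
```

```text
scene can 479 [ 0.6489 -0.0844] tray 0.0364 0.085 dia 0.0602 z98 0.0826
scene flange 419 [ 0.6496 -0.1687] tray 0.0343 0.0007 dia 0.0621 z98 0.0652
scene knob 59 [ 0.6504 -0.1698] tray 0.0351 -0.0004 dia 0.0199 z98 0.0847
scene bottle body 245 [ 0.6562 -0.2549] tray 0.0381 -0.0857 dia 0.0418 z98 0.0693
scene cap 134 [ 0.6534 -0.255 ] tray 0.0353 -0.0857 dia 0.0262 z98 0.1103
scene spool 163 [0.4258 0.0141] tray -0.1833 0.1907 dia 0.0506 z98 0.061
scene anvil 232 [0.6583 0.2214] tray 0.0559 0.3903 dia 0.052 z98 0.0461
top can 535 [ 0.6496 -0.0856] tray 0.0371 0.0837 dia 0.059 z98 0.0829
top flange 473 [ 0.6505 -0.1698] tray 0.0353 -0.0005 dia 0.0606 z98 0.0648
top knob 54 [ 0.6515 -0.1708] tray 0.0362 -0.0015 dia 0.0191 z98 0.0842
top bottle body 113 [ 0.6503 -0.2542] tray 0.0322 -0.0848 dia 0.0412 z98 0.0692
top cap 115 [ 0.6543 -0.2562] tray 0.0361 -0.087 dia 0.0263 z98 0.1108
top spool 335 [0.4268 0.0114] tray -0.1824 0.188 dia 0.0477 z98 0.0615
top anvil 295 [0.6575 0.2192] tray 0.0551 0.3881 dia 0.0502 z98 0.0455
```

View pics/fin.png

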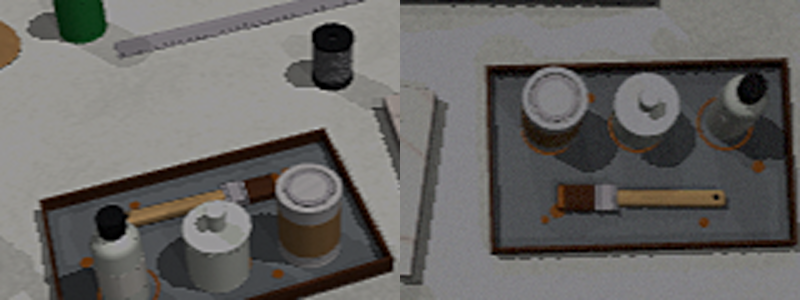

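Everything is in place in both views: the can, the lidded cup and the bottle upright in the row, the brush flat in its lane. Hand in.

```bash
python3 -c "
from station import ticket
print(ticket.finish_job())"
```

```text
the job is handed in; nothing more can be done
None
```

I put the brush, cement can, cup with its lid, and hardener bottle away in the tray, and handed the job in at about 47 s of the 136 s allowed. The system gave no verdict, so these positions come from my last camera checks.

| Item | Tray x (mm) | Tray y (mm) | State |
|---|---|---|---|
| Cement can | 36 | +85 (slab end) | upright |
| Cup | about 36 | about -1 | upright |
| Bottle | 35 | -86 | upright |
| Brush | about -38 | about +1 | flat, about 0.5° off the tray axis |

- **Cup lid:** it sits level in the cup, about 2 mm off the cup's centre. The flange top was at the height expected when seated.
- **Spool and anvil:** both were within about 1 mm of where they started.

**Disagreements:**
- **Fingertip height:** the cameras showed the fingertips about 26 mm higher and 4 mm nearer the robot in x than the reported TCP. The first brush grasp closed on air because of this; I corrected for it afterwards.
- **Placement:** the pots stand about 4 mm beyond the ring centres in x, and the brush lies 7 mm off its lane centre. Both are well within tolerance.
- **Heights:** cameras read about 2–3 mm above the given sizes, which looks like calibration and noise.

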